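# Close the culture dish and hold the magnifier over it for reading

## Robot

A 6-joint arm with a two-finger parallel gripper is mounted at the origin on a cart in front of the work surface, level with it; the furniture and walls round the work are solid. World frame = base frame: x ahead of the robot, y to its left, z up, the work surface at z = 0. Lengths are in mm, angles in rad, forces in N, time in s.
With the tool pointing down it reaches from about 250 to 800 mm from the base axis. Payload 8.5 kg.
Tool frame: the origin (TCP) lies on the centre line of the jaws, within the pads' length; the fingertips stand ahead of it and the grasp point (between the pads) lies 11 mm behind it (bot.tip_reach is the z of the fingertips in the tool frame, in mm); z points along the fingers, y is the line along which they close (so a half turn about z gives the same grasp; the last joint's range is limited). The gripper opens to 85 mm and grips with 20 to 120 N. Pads are 22 mm wide; open, the fingers measure 114 mm over their backs; the gripper's body (76 mm by 85 mm) begins 54 mm behind the grasp point. The pads swing forward as they close: fully open they stand 13 mm farther back than shut.
Start: joints at [-1.349, 0.238, -0.013, 1.319, 0, 1.571], TCP at [115.481, -512.097, 239.276] pointing down, gripper open.
Joint ranges: [-2.66, 2.66], [-1.03, 1.9], [-1.14, 1.46], [-1.82, 2.27], [-1.45, 1.34], [-3.14, 3.14]. Speed limits (rad/s): [2.22, 2.22, 2.79, 3.14, 3.14, 3.14].

## Interface

Orientations are given as [roll, pitch, yaw] about the fixed x, y, z axes, in that order (R = Rz(yaw) Ry(pitch) Rx(roll)).
In Python, from cell import bot gives the robot as it stands. The module is installed in compiled form; this text tells all that it offers.
- The arm moves only by the tool send_rows, never from a script. Its argument "rows" is a list of rows, each an object with "rot": the turn, a rotation vector about the tool's x, y, z each as a share of 90 degrees, from -1 to 1, a list of three; "delta_pos": the shift along the tool's x, y, z each as a share of 250 mm, from -1 to 1, a list of three; "hand": the closure in counts, from 0 (fully open) to 255 (shut). A call has 1 to 10 rows; each row is the pose to reach, as a shift and turn from the pose commanded when the call began, along the tool's axes at that moment; what a row does not reach only later rows make up. A row lasts 1/10 s, in which the tool goes at most 50 mm and 8.59 degrees, less where a joint would pass 70% of its speed; a pose out of reach is approached as far as the arm can. A call with a number of a shift or a turn outside -1 to 1 is refused whole. A call with a gripper value outside its range is refused whole. The fingers move at their own pace and stop on an object; the grip force is fixed at half the most. Time passes only in rows, so rows that repeat a pose let the fingers close. It gives the time, the measured TCP pose, the force, the opening and the grip force at its end, in the units of the state.
- bot.get_obs(): the state, without advancing time (a new reading comes with each control period).
- bot.snapshot(name): name is "scene" or "top"; returns a dict with "img" (384x512x3 uint8, blue, green, red), "fx", "fy", "cx", "cy" (pixels), "k1" (the pictures are not rectified: a ray, as slopes to the right and down, at radius r is drawn at 1 + k1 r^2 times it, then the intrinsics apply), "pose" (4x4, takes a point from camera to world coordinates). Camera axes: x right, y up, looking along -z (the intrinsics and any distortion apply to the point x, -y, -z); pixel columns grow to the right and rows downward; lengths in mm; the calibration is good to about 2 mm. A picture is of the moment at which its call begins. There is no depth.
- bot.sign_off(): hands the job in; it is judged then, once.
The state is a dict: "t": time; "qpos": joint angles; "joint_vel": joint speeds; "joint_torque": joint torques, N m; "ee_pos": TCP position; "tcp_rot": TCP orientation; "force": force on the tool from outside, world axes, zero at the start; "wrist_torque": the same for the moment, N m; "finger_gap": finger opening in mm; "grasp_force": force on a finger pad.
Only numpy, scipy, OpenCV 4.12 (cv2) and the standard library are available. Lean on these libraries where they do the work, as an engineer would, in place of code of your own. Each camera call takes 0.05 s, during which the arm holds its last target. There are 200 camera calls.

## Task

Close the small culture dish: set its clear lid on it and press the lid down fully home, so that it sits level on the dish. Then draw the hand magnifier out of its sloping rest, turn it level and hold the lens centred over the closed dish, about 7 cm above the lid, so that the colonies can be counted. Finish while still holding the magnifier there, clear of everything else; leave the dish about where it stands and the flask, bottles and timer undisturbed.

Things in the scene. Friction and masses are not known exactly. Their poses are not given: they have to be found in the camera images.
- dish: small round clear culture dish, loose, standing open on the bench: 53 mm diameter, 13 mm high, about 160 g, with pale agar and a white gridded membrane inside and a grey elastic seal ring round its wall (up to 59 mm diameter when relaxed). Origin: centre of its underside; z up
- lid: clear round press-on lid of that dish, loose, 30 g, lying mouth down on the bench: outer diameter 61 mm, 12 mm high, inner diameter 57 mm, inner depth 10 mm. Origin: centre of its lower edge; z up through its top. Fits at any yaw. Set on loosely, the seal ring stops it with its origin about 8 mm above the dish's
- lid_top (a point): middle of the lid's flat top, 12 mm above the lid's origin. A push of about 10 N straight down here drives the loosely set lid home: its top then rests on the dish's rim, the lid's origin is 3 mm above the dish's origin, and the seal keeps it there
- magnifier: hand magnifier, loose, about 90 g: round lens in a dark ring, 76 mm outer diameter, 10 mm thick, and a straight dark handle with flat sides. Origin: lens centre; z: lens normal, upper side; x across the handle; the handle runs along -y. Centre of mass about 32 mm from the lens centre towards the handle. At the start it lies in its rest, lens low, handle rising 50 degrees above horizontal
- handle_grip (a point): point on the middle line of the magnifier's handle, 85 mm from the lens centre (its -y). The handle's grip part runs from 48 to 141 mm from the lens centre; it is 16 mm wide (along the magnifier's x) and 13 mm thick (along its z)
- rest: heavy fixed rest of the magnifier: grey base 100 x 112 x 12 mm with a pocket of bare sheet metal sloping at 50 degrees, 75 mm high at most. Origin: on the bench below the lens centre of the stored magnifier, which is 54 mm up; z up; the stored handle rises towards the rest's -y. Back, front lip, two cheeks and a foot hold the lower 30 mm of the lens ring, with 3.6 mm play across its thickness
- pocket_mouth (a point): middle of the pocket's mouth in the rest. The magnifier must be drawn straight along its own handle (up the slope) by 40 mm or more before it is turned
- flask: bystander: conical glass flask with plug, 82 mm wide, 143 mm high, origin at the centre of its underside
- sample_bottle: bystander: white screw-cap bottle, 51 mm wide, 100 mm high, origin at the centre of its underside
- dropper_bottle: bystander: small brown dropper bottle, 33 mm wide, 100 mm high, origin at the centre of its underside
- timer: bystander: flat bench timer, 72 x 66 x 18 mm, origin at the centre of its underside
Mind the look-alikes: they are no part of the job. Leave any orange or yellow look-alike of the lid alone.

How it is judged (in metres and radians):
On the way, in this order (a step that is already met when the one before it is completed fails the run):
1. the lid is pressed fully home and level on the dish, with the magnifier still in its rest (z of lid in the frame of dish between 0.0005 and 0.0045 m and horizontal distance between lid and dish below 0.003 m and angle between the z axis of lid and the z axis of dish, either way round below 0.05 rad and angle between lid's own z axis and vertical below 0.05 rad and distance of magnifier from where it was at the start of the episode below 0.02 m), for 0.2 s.
2. the magnifier is in the gripper, drawn out of the rest and touching nothing else (contact force between the fingers and magnifier above 1 N and contact force between magnifier and rest below 0.05 N and contact force between magnifier and dish below 0.05 N and contact force between magnifier and lid below 0.05 N and contact force between magnifier and flask below 0.05 N and contact force between magnifier and sample_bottle below 0.05 N and contact force between magnifier and dropper_bottle below 0.05 N and distance of magnifier from where it was at the start of the episode above 0.03 m), for 0.2 s.
At the end, for the whole second after the job is handed in: The lid is home on the dish (its top on the rim to 1.5 mm, centred to 3 mm, level to 3 degrees), and the gripper holds the magnifier still and touching nothing else, lens level to 12 degrees, lens centre within 15 mm of the lid's middle as seen from above and 45 to 95 mm above the lid's top (z of lid in the frame of dish between 0.0005 and 0.0045 m and horizontal distance between lid and dish below 0.003 m and angle between the z axis of lid and the z axis of dish, either way round below 0.05 rad and angle between lid's own z axis and vertical below 0.05 rad and contact force between the fingers and magnifier above 1 N and contact force between magnifier and rest below 0.05 N and contact force between magnifier and dish below 0.05 N and contact force between magnifier and lid below 0.05 N and contact force between magnifier and flask below 0.05 N and contact force between magnifier and sample_bottle below 0.05 N and contact force between magnifier and dropper_bottle below 0.05 N and angle between magnifier's own z axis and vertical below 0.22 rad and horizontal distance between magnifier and lid below 0.015 m and z of magnifier in the frame of lid between 0.057 and 0.107 m and linear speed of magnifier below 0.03 m/s and angular speed of magnifier below 0.2 rad/s); the arm keeps its last pose, push and grip.
It fails at once if the flask, a bottle or the timer is knocked over or pushed more than 25 mm (distance of any of flask, sample_bottle, dropper_bottle, timer from where it was at the start of the episode above 0.025 m or angle between any of flask, sample_bottle, dropper_bottle, timer's own z axis and vertical above 0.4 rad).
It fails at once if the dish is tipped or pushed more than 40 mm from its place (distance of dish from where it was at the start of the episode above 0.04 m or angle between dish's own z axis and vertical above 0.3 rad).
It also fails if it takes over 70 s, if anything falls off the work surface, if the arm or the gripper's body presses on something with over 40 N, if the wrist force passes 120 N, or if a joint passes its speed limit or range.

## Working session

There is one attempt and no reset: what is moved stays moved. The work goes in short steps, Python scripts to look and compute and a tool call to move; the robot and the scene stay as the last step left them, time stands still between calls to the robot, and variables do not carry over. Pictures are saved under pics/ and viewed, at most 10 in all, crops included, and the job is handed in when it is done.

Besides the shell and the picture viewer there is one more tool, called after "Request:" in YAML: its name, and indented under it one key for each argument. send_rows: Moves the arm, as the interface text tells. Shift numbers are shares of 250 mm and turn numbers shares of 90 degrees, none past 1 either way. Its arguments: {"type":"object","properties":{"rows":{"type":"array"}},"required":["rows"]}

```bash
mkdir -p pics
cat > h.py <<'E'
import numpy as np, cv2
from scipy.spatial.transform import Rotation as R
from cell import bot
def snap(name,f,crop=None,s=1):
    d=bot.snapshot(name); im=d['img']
    np.savez('pics/'+f+'.npz',**{k:v for k,v in d.items()})
    if crop: im=im[crop[1]:crop[3],crop[0]:crop[2]]
    if s!=1: im=cv2.resize(im,None,fx=s,fy=s,interpolation=cv2.INTER_CUBIC)
    cv2.imwrite('pics/'+f+'.png',im); return d
def K(d): return np.array([[d['fx'],0,d['cx']],[0,d['fy'],d['cy']],[0,0,1.]]),np.array([float(d['k1']),0,0,0])
def ray(d,u,v):
    k,D=K(d); p=cv2.undistortPoints(np.array([[[u,v]]],float),k,D)[0,0]
    P=np.array(d['pose']); return P[:3,3],P[:3,:3]@np.array([p[0],-p[1],-1])
def at(d,u,v,z):
    o,r=ray(d,u,v); return (o+r*(z-o[2])/r[2]).round(1)
def proj(d,X):
    k,D=K(d);P=np.array(d['pose']); c=(np.atleast_2d(X)-P[:3,3])@P[:3,:3]; c=c*[1,-1,-1]
    return cv2.projectPoints(c.reshape(-1,1,3),np.zeros(3),np.zeros(3),k,D)[0][:,0].round(1)
def pose():
    o=bot.get_obs(); return np.array(o['ee_pos']),R.from_euler('xyz',o['tcp_rot'])
E
python3 - <<'E'
from h import *
for n in('scene','top'):
    d=snap(n,n+'0',s=1.5); print(n,d['fx'],d['k1'],np.array(d['pose']).round(2).tolist())
print(bot.get_obs(),bot.tip_reach)
E
```

```text
scene 440.45398671699326 0.04637329127933381 [[-0.77, 0.49, -0.4, 41.94], [-0.63, -0.61, 0.48, 594.57], [-0.01, 0.62, 0.78, 1065.43], [0.0, 0.0, 0.0, 1.0]]
top 362.73026384757964 -0.04276002757649692 [[0.01, 1.0, -0.09, 459.82], [-1.0, 0.01, 0.01, 4.33], [0.01, 0.09, 1.0, 1050.08], [0.0, 0.0, 0.0, 1.0]]
{'t': 0.1, 'qpos': array([-1.34900089e+00,  2.38714679e-01, -1.41683263e-02,  1.31919898e+00,
        6.10327757e-06,  1.57078497e+00]), 'joint_vel': array([ 8.42997130e-04, -2.40367106e-03,  1.08437868e-03, -1.22830620e-03,
       -9.73233059e-05,  1.24345963e-03]), 'joint_torque': array([ 4.45351525e-04, -5.39719784e+01,  3.47000635e+01,  1.34900393e-02,
        2.71115857e-05, -3.79026005e-06]), 'ee_pos': array([ 115.41221922, -511.78531659,  238.74574276]), 'tcp_rot': array([-3.14030700e+00, -6.11787203e-06,  2.21806780e-01]), 'force': array([-0.22083703,  0.29867205, -0.32917544]), 'wrist_torque': array([-0.0505244 , -0.04230013,  0.04433644]), 'grasp_force': 0.0, 'finger_gap': 85.67342908623705} 8.0
```

View pics/scene0.png

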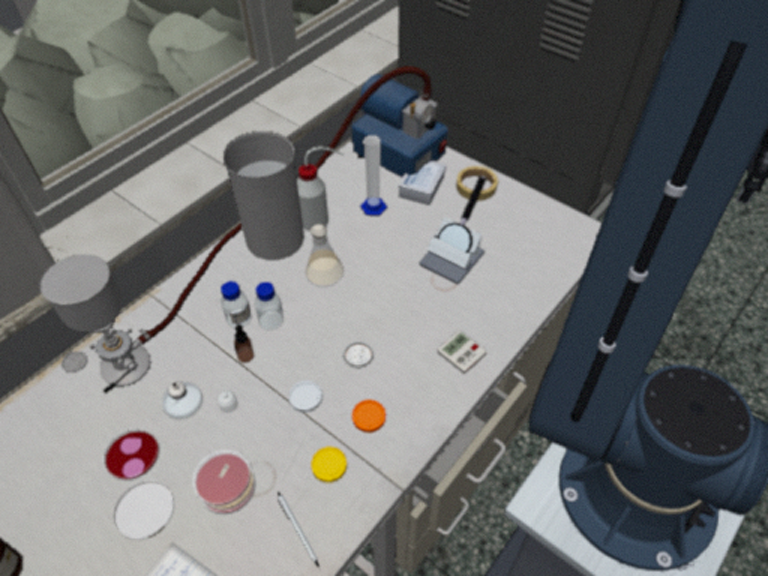

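View pics/top0.png

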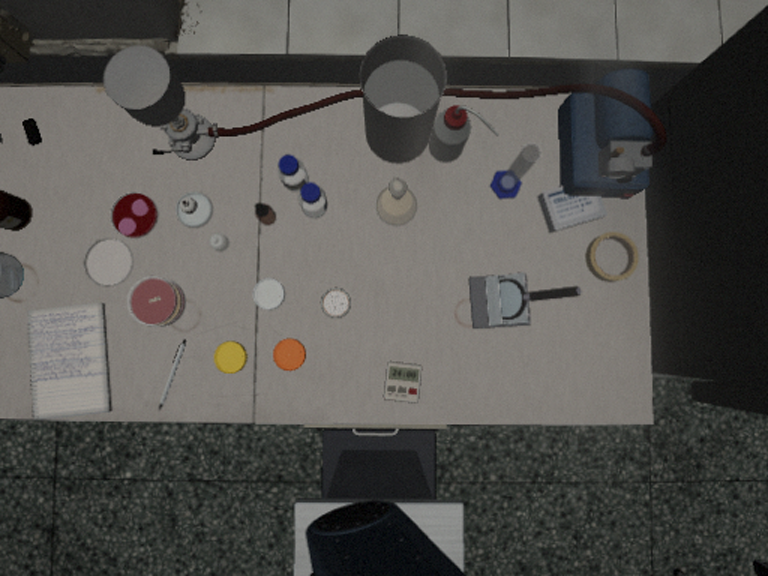

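Run:
```python
from h import *
a=np.load('pics/scene0.npz')['img'];b=np.load('pics/top0.npz')['img'];
f=lambda im,x0,y0,w,h,s:cv2.resize(im[y0:y0+h,x0:x0+w],(int(w*s),int(h*s)),interpolation=cv2.INTER_CUBIC)
A=f(a,180,210,100,75,4);B=f(b,155,175,100,75,4);C=f(a,265,105,100,75,4);D=f(b,295,170,100,75,4)
cv2.imwrite('pics/c.png',np.vstack([np.hstack([A,B]),np.hstack([C,D])]))
```

```text
(no output)
```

View pics/c.png

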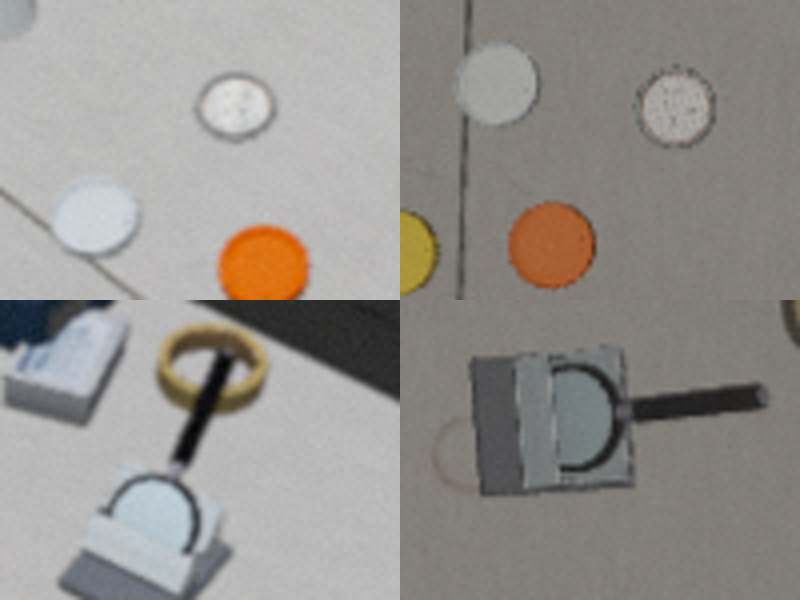

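```bash
cat >> h.py <<'E'
def tri(d1,p1,d2,p2):
    o,r=ray(d1,*p1);q,s=ray(d2,*p2); r=r/np.linalg.norm(r);s=s/np.linalg.norm(s)
    t=np.linalg.lstsq(np.c_[r,-s],q-o,rcond=None)[0]; a,b=o+r*t[0],q+s*t[1]
    return ((a+b)/2).round(1),np.linalg.norm(a-b).round(1)
E
python3 - <<'E'
from h import *
s=dict(np.load('pics/scene0.npz'));t=dict(np.load('pics/top0.npz'))
print('lid',at(s,204.25,263.5,11),at(t,179.5,195.75,11))
print('dish',at(s,239,236.5,10),at(t,224,201.75,10))
print('end',tri(s,(321.5,118.75),t,(385.75,194)),'neck',tri(s,(309.25,147),t,(351.25,197.75)))
# base corners top (z 12)
for p in [(472,358),(482,494),(634,486),(622,347)]: print(at(t,(p[0]-400)/4+295,(p[1]-300)/4+170,12))
for p in [(60,580),(193,600)]: print('s',at(s,p[0]/4+265,(p[1]-300)/4+105,12))
print('flask',at(t,264,139,10),'timer',at(t,269,254,18),'drop',at(t,177,143,50),'bott',at(t,208,136,40), 'roll',at(t,408,171,20))
E
```

```text
lid [539.1 216.7  11. ] [541.3 213.8  11. ]
dish [522.9  89.8  10. ] [525.3  85.7  10. ]
end (array([ 539.9, -328.6,  154. ]), np.float64(2.3)) neck (array([ 533.1, -260. ,   90.2]), np.float64(1.8))
[ 577.2 -170.3   12. ]
[ 479.3 -176.9   12. ]
[ 485.8 -286.7   12. ]
[ 586.3 -279.6   12. ]
s [ 572.3 -168.5   12. ]
s [ 478.4 -217.4   12. ]
flask [709.9 -28.   10. ] timer [378.4 -43.8  18. ] drop [686.5 217.2  50. ] bott [709.8 131.9  40. ] roll [ 618.5 -446.7   20. ]
```

```bash
cat >> h.py <<'E'
def go(p,Rt=None,cmd=None):
    "shift/turn shares from current pose to world p, rotation Rt"
    q,r=pose(); d=r.inv().apply(np.array(p)-q)/250
    w=np.zeros(3) if Rt is None else (r.inv()*Rt).as_rotvec()/(np.pi/2)
    print('delta_pos',d.round(4).tolist(),'rot',w.round(4).tolist(),'rows>=',max(np.linalg.norm(d)*5,np.linalg.norm(w)*90/8.59).round(1))
def down(yaw): return R.from_euler('xyz',[np.pi,0,yaw])
E
python3 - <<'E'
from h import *
print('dish corner check'); go([320,-150,240],down(.9)); go([540,215,120],down(1.5708))
E
```

```text
dish corner check
delta_pos [1.1167, -1.2317, -0.0034] rot [-0.0008, -0.0003, -0.4318] rows>= 8.3
delta_pos [2.2963, -2.4617, 0.4782] rot [-0.0007, -0.0006, -0.8588] rows>= 17.0
```

Request:
send_rows:
  rows:
    - {"rot":[0,0,-0.43],"delta_pos":[0.77,-0.82,0],"hand":0}
    - {"rot":[0,0,-0.43],"delta_pos":[0.77,-0.82,0],"hand":0}
    - {"rot":[0,0,-0.43],"delta_pos":[0.77,-0.82,0],"hand":0}
    - {"rot":[0,0,-0.86],"delta_pos":[0.77,-0.82,0],"hand":0}
    - {"rot":[0,0,-0.86],"delta_pos":[0.77,-0.82,0],"hand":0}
    - {"rot":[0,0,-0.86],"delta_pos":[0.77,-0.82,0],"hand":0}
    - {"rot":[0,0,-0.86],"delta_pos":[0.77,-0.82,0],"hand":0}
    - {"rot":[0,0,-0.86],"delta_pos":[0.77,-0.82,0],"hand":0}
    - {"rot":[0,0,-0.86],"delta_pos":[0.77,-0.82,0],"hand":0}
    - {"rot":[0,0,-0.86],"delta_pos":[0.77,-0.82,0],"hand":0}

```text
t: 1.1
ee_pos: [258.1, -269.5, 239.1]
tcp_rot: [-3.141, -0.0, 1.575]
force: [0.1, -0.6, 0.6]
finger_gap: 85.2
grasp_force: 0.0
```

Run:
```python
from h import *
print(bot.get_obs()['qpos'].round(2)); go([540,215,120],down(1.5708))
```

```text
[-0.81 -0.02 -0.32  1.28  0.    0.76]
delta_pos [1.9325, 1.1366, 0.4771] rot [-0.0002, -0.0003, 0.003] rows>= 11.5
```

Request:
send_rows:
  rows:
    - {"rot":[0,0,0],"delta_pos":[0.97,0.57,0],"hand":0}
    - {"rot":[0,0,0],"delta_pos":[0.97,0.57,0],"hand":0}
    - {"rot":[0,0,0],"delta_pos":[0.97,0.57,0],"hand":0}
    - {"rot":[0,0,0],"delta_pos":[0.97,0.57,0],"hand":0}
    - {"rot":[0,0,0],"delta_pos":[0.97,0.57,0],"hand":0}
    - {"rot":[0,0,0],"delta_pos":[0.97,0.57,0],"hand":0}

```text
t: 1.7
ee_pos: [401.3, -24.4, 239.3]
tcp_rot: [3.141, -0.0, 1.569]
force: [0.7, -0.5, -0.3]
finger_gap: 85.5
grasp_force: 0.0
```

Request:
send_rows:
  rows:
    - {"rot":[0,0,0],"delta_pos":[0.965,0.566,0.478],"hand":0}
    - {"rot":[0,0,0],"delta_pos":[0.965,0.566,0.478],"hand":0}
    - {"rot":[0,0,0],"delta_pos":[0.965,0.566,0.478],"hand":0}
    - {"rot":[0,0,0],"delta_pos":[0.965,0.566,0.478],"hand":0}
    - {"rot":[0,0,0],"delta_pos":[0.965,0.566,0.478],"hand":0}
    - {"rot":[0,0,0],"delta_pos":[0.965,0.566,0.478],"hand":0}
    - {"rot":[0,0,0],"delta_pos":[0.965,0.566,0.478],"hand":0}
    - {"rot":[0,0,0],"delta_pos":[0.965,0.566,0.478],"hand":0}

```text
t: 2.5
ee_pos: [540.8, 215.1, 118.3]
tcp_rot: [-3.139, 0.001, 1.571]
force: [-0.5, -0.5, 0.5]
finger_gap: 85.3
grasp_force: 0.0
```

Run:
```python
from h import *
go([540,215,30],down(1.5708)); d=snap('scene','s1',(140,190,290,290),5)
```

```text
delta_pos [-0.0002, -0.0022, 0.3531] rot [-0.0017, 0.0006, -0.0001] rows>= 1.8
```

View pics/s1.png

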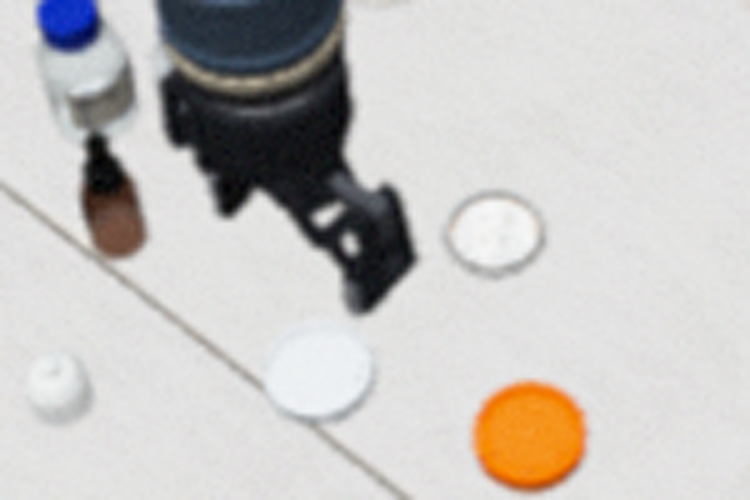

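Request:
send_rows:
  rows:
    - {"rot":[0,0,0],"delta_pos":[0,0,0.2],"hand":0}
    - {"rot":[0,0,0],"delta_pos":[0,0,0.36],"hand":0}
    - {"rot":[0,0,0],"delta_pos":[0,0,0.42],"hand":0}
    - {"rot":[0,0,0],"delta_pos":[0,0,0.42],"hand":0}
    - {"rot":[0,0,0],"delta_pos":[0,0,0.42],"hand":0}
    - {"rot":[0,0,0],"delta_pos":[0,0,0.42],"hand":0}

```text
t: 3.15
ee_pos: [542.4, 214.4, 16.9]
tcp_rot: [3.139, -0.001, 1.571]
force: [0.3, 0.1, 0.1]
finger_gap: 85.2
grasp_force: 0.0
```

Run:
```python
from h import *
go([540,215,12],down(1.5708))
a=snap('scene','s2')['img'][225:300,170:270];b=snap('top','t2')['img'][155:230,140:240]
cv2.imwrite('pics/c2.png',cv2.resize(np.hstack([a,b]),None,fx=4,fy=4,interpolation=2))
```

```text
delta_pos [0.0025, -0.0097, 0.0195] rot [0.0018, -0.0007, 0.0003] rows>= 0.1
```

View pics/c2.png

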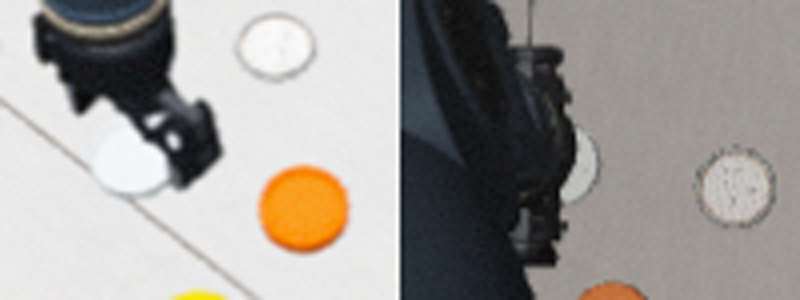

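Request:
send_rows:
  rows:
    - {"rot":[0,0,0],"delta_pos":[0,-0.008,0.03],"hand":0}
    - {"rot":[0,0,0],"delta_pos":[0,-0.008,0.03],"hand":0}
    - {"rot":[0,0,0],"delta_pos":[0,-0.008,0.03],"hand":60}
    - {"rot":[0,0,0],"delta_pos":[0,-0.008,0.03],"hand":255}
    - {"rot":[0,0,0],"delta_pos":[0,-0.008,0.03],"hand":255}
    - {"rot":[0,0,0],"delta_pos":[0,-0.008,0.03],"hand":255}
    - {"rot":[0,0,0],"delta_pos":[0,-0.008,0.03],"hand":255}
    - {"rot":[0,0,0],"delta_pos":[0,-0.008,0.03],"hand":255}
    - {"rot":[0,0,0],"delta_pos":[0,-0.008,0.03],"hand":255}

```text
t: 4.15
ee_pos: [539.3, 214.6, 8.0]
tcp_rot: [3.141, -0.0, 1.573]
force: [-1.8, 0.3, 6.4]
finger_gap: 58.3
grasp_force: 63.5
```

Request:
send_rows:
  rows:
    - {"rot":[0,0,0],"delta_pos":[0,0,-0.1],"hand":255}
    - {"rot":[0,0,0],"delta_pos":[0,0,-0.24],"hand":255}
    - {"rot":[0,0,0],"delta_pos":[0.25,0,-0.24],"hand":255}
    - {"rot":[0,0,0],"delta_pos":[0.5,-0.06,-0.24],"hand":255}
    - {"rot":[0,0,0],"delta_pos":[0.5,-0.06,-0.24],"hand":255}
    - {"rot":[0,0,0],"delta_pos":[0.5,-0.06,-0.24],"hand":255}
    - {"rot":[0,0,0],"delta_pos":[0.5,-0.06,-0.24],"hand":255}

```text
t: 4.85
ee_pos: [523.6, 339.8, 67.1]
tcp_rot: [-3.141, 0.0, 1.574]
force: [0.9, -1.2, -0.3]
finger_gap: 58.6
grasp_force: 64.7
```

Run:
```python
from h import *
go([524,88,40],down(1.5708)); print(pose()[0],bot.get_obs()['finger_gap'])
d=bot.snapshot('scene');e=bot.snapshot('top'); np.savez('pics/s3.npz',**d); np.savez('pics/t3.npz',**e)
print(at(d,0,0,0))
a=d['img'][195:270,190:290];b=e['img'][165:240,175:275]
cv2.imwrite('pics/c3.png',cv2.resize(np.hstack([a,b]),None,fx=4,fy=4,interpolation=2))
```

```text
delta_pos [-1.0069, -0.0018, 0.1088] rot [-0.0003, 0.0003, 0.0021] rows>= 5.1
[523.62310894 339.75074114  67.08214763] 58.58923717908631
[2256.5 -218.2    0. ]
```

View pics/c3.png

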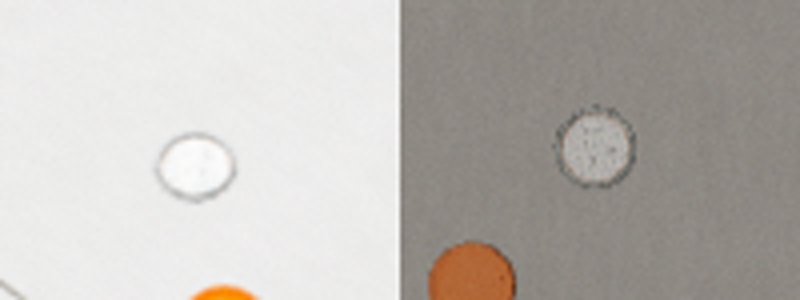

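Request:
send_rows:
  rows:
    - {"rot":[0,0,0],"delta_pos":[-1,0,0],"hand":255}
    - {"rot":[0,0,0],"delta_pos":[-1,0,0],"hand":255}
    - {"rot":[0,0,0],"delta_pos":[-1,0,0],"hand":255}
    - {"rot":[0,0,0],"delta_pos":[-1,0,0],"hand":255}
    - {"rot":[0,0,0],"delta_pos":[-1,0,0],"hand":255}
    - {"rot":[0,0,0],"delta_pos":[-1,0,0.08],"hand":255}
    - {"rot":[0,0,0],"delta_pos":[-1,0,0.08],"hand":255}
    - {"rot":[0,0,0],"delta_pos":[-1,0,0.08],"hand":255}

```text
t: 5.75
ee_pos: [524.2, 88.9, 47.5]
tcp_rot: [-3.141, -0.0, 1.571]
force: [-0.1, -0.8, 0.6]
finger_gap: 58.3
grasp_force: 64.7
```

Run:
```python
from h import *
print(pose()[0],bot.get_obs()['finger_gap'])
d=bot.snapshot('scene');e=bot.snapshot('top'); np.savez('pics/s4.npz',**d); np.savez('pics/t4.npz',**e)
a=d['img'][205:265,195:275];b=e['img'][165:225,190:270]
cv2.imwrite('pics/c4.png',cv2.resize(np.hstack([a,b]),None,fx=5,fy=5,interpolation=2))
for X in ([524,90,10],[524,90,50],[524,90,62]): print(proj(d,X),proj(e,X))
```

```text
[524.16799887  88.85233654  47.45537731] 58.336786123281286
[[238.7 236.3]] [[222.5 202.2]]
[[238.2 228.4]] [[221.3 201.3]]
[[238.  225.9]] [[221. 201.]]
```

View pics/c4.png

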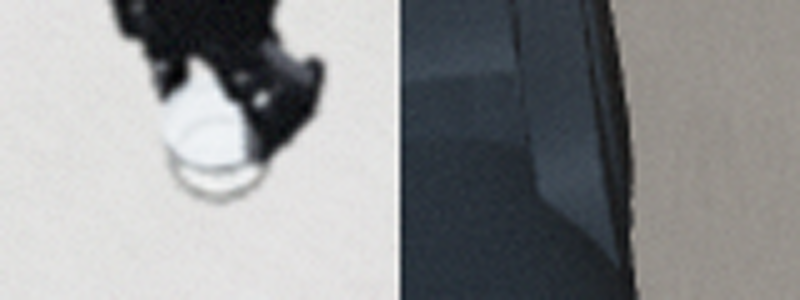

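Run:
```python
from h import *
d=dict(np.load('pics/s4.npz')); S=10; x0,y0=215,205
im=cv2.resize(d['img'][y0:265,x0:270],None,fx=S,fy=S,interpolation=2); raw=im.copy()
th=np.linspace(0,2*np.pi,120)
def circ(c,r,z,col):
    p=proj(d,np.c_[c[0]+r*np.cos(th),c[1]+r*np.sin(th),0*th+z]); 
    cv2.polylines(im,[((p+.5-[x0,y0])*S).astype(int)],True,col,1)
circ((523,90),29,8,(0,160,0))
circ((524,89),30.5,39.5,(0,0,255)); circ((524,89),30.5,51.5,(255,0,0))
g=cv2.convertScaleAbs(raw,alpha=2.2,beta=-260)
out=np.hstack([im[:, 0:400],g[:,0:400]])
cv2.imwrite('pics/c5.png',out)
```

```text
(no output)
```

View pics/c5.png

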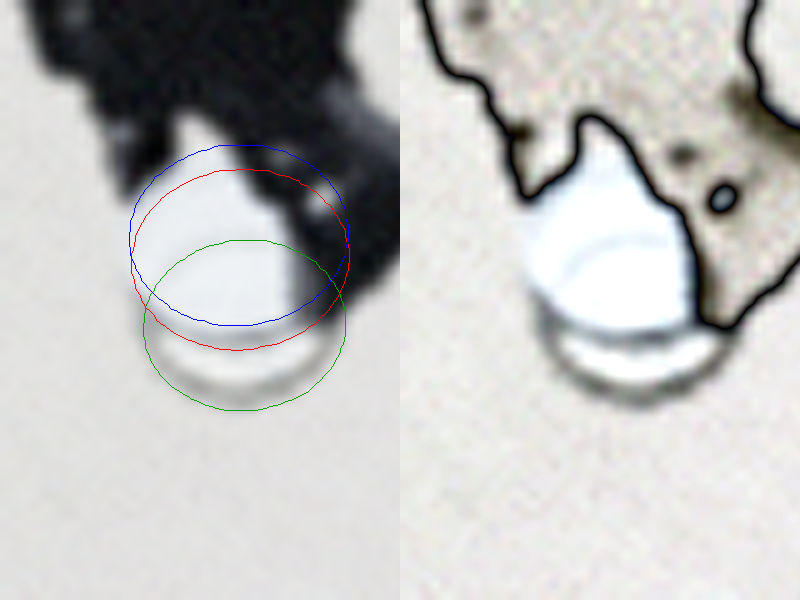

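Request:
send_rows:
  rows:
    - {"rot":[0,0,0],"delta_pos":[0.0045,-0.0045,0.05],"hand":255}
    - {"rot":[0,0,0],"delta_pos":[0.0045,-0.0045,0.09],"hand":255}
    - {"rot":[0,0,0],"delta_pos":[0.0045,-0.0045,0.108],"hand":255}
    - {"rot":[0,0,0],"delta_pos":[0.0045,-0.0045,0.116],"hand":255}
    - {"rot":[0,0,0],"delta_pos":[0.0045,-0.0045,0.116],"hand":255}

```text
t: 6.35
ee_pos: [524.0, 91.6, 19.6]
tcp_rot: [3.14, -0.001, 1.574]
force: [-4.6, 2.0, 14.4]
finger_gap: 58.3
grasp_force: 66.4
```

Request:
send_rows:
  rows:
    - {"rot":[0,0,0],"delta_pos":[0,0,-0.016],"hand":255}
    - {"rot":[0,0,0],"delta_pos":[0,0,-0.016],"hand":255}

```text
t: 6.55
ee_pos: [523.7, 91.1, 22.8]
tcp_rot: [3.141, -0.0, 1.573]
force: [-0.6, 1.0, -0.4]
finger_gap: 58.9
grasp_force: 65.0
```

Run:
```python
from h import *
print(pose()[0],bot.get_obs()['force'])
d=snap('scene','s6'); print(pose()[0],bot.get_obs()['force']); S=10; x0,y0=215,205
im=cv2.resize(d['img'][y0:265,x0:270],None,fx=S,fy=S,interpolation=2); raw=im.copy()
th=np.linspace(0,2*np.pi,120)
def circ(c,r,z,col):
    p=proj(d,np.c_[c[0]+r*np.cos(th),c[1]+r*np.sin(th),0*th+z]); 
    cv2.polylines(im,[((p+.5-[x0,y0])*S).astype(int)],True,col,1)
circ((523,90),29,8,(0,160,0))
z=pose()[0][2]-8
circ((523,90),30.5,z,(0,0,255)); circ((523,90),30.5,z+12,(255,0,0))
g=cv2.convertScaleAbs(raw,alpha=2.2,beta=-260)
cv2.imwrite('pics/c6.png',np.hstack([im[:, 0:400],g[:,0:400]]))
```

```text
[523.73195996  91.05513942  22.847215  ] [-0.59524199  1.00099633 -0.40675334]
[523.53895132  90.93418964  22.51086845] [0.65104441 1.11503261 0.05158347]
```

View pics/c6.png

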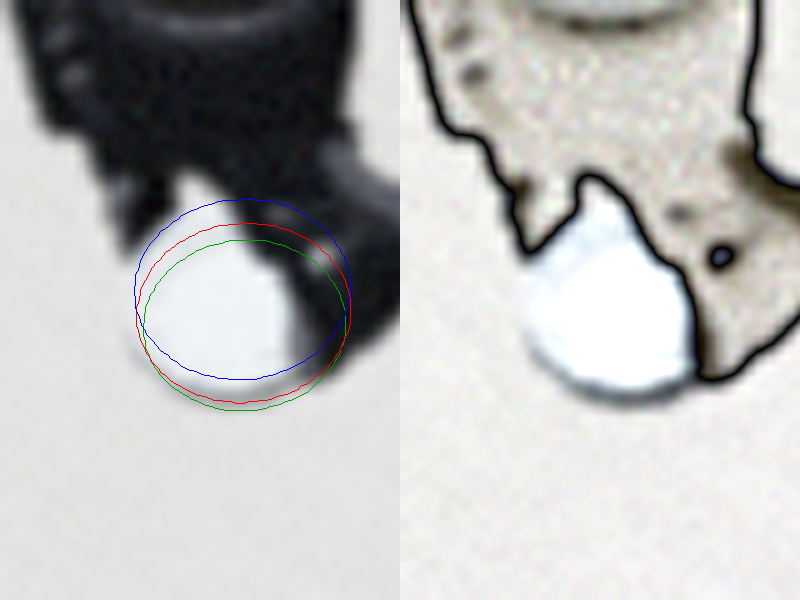

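Request:
send_rows:
  rows:
    - {"rot":[0,0,0],"delta_pos":[0,-0.008,0],"hand":255}
    - {"rot":[0,0,0],"delta_pos":[0,-0.008,0.01],"hand":255}
    - {"rot":[0,0,0],"delta_pos":[0,-0.008,0.02],"hand":255}
    - {"rot":[0,0,0],"delta_pos":[0,-0.008,0.02],"hand":255}

```text
t: 7.0
ee_pos: [523.2, 91.1, 18.9]
tcp_rot: [3.137, -0.001, 1.573]
force: [-0.5, 1.4, 14.2]
finger_gap: 58.6
grasp_force: 68.6
```

Request:
send_rows:
  rows:
    - {"rot":[0,0,0],"delta_pos":[0,0,-0.012],"hand":255}
    - {"rot":[0,0,0],"delta_pos":[0.006,0,-0.012],"hand":255}
    - {"rot":[0,0,0],"delta_pos":[0.006,0,-0.005],"hand":255}
    - {"rot":[0,0,0],"delta_pos":[0.006,0,0],"hand":255}
    - {"rot":[0,0,0],"delta_pos":[0.006,0,0],"hand":255}

```text
t: 7.5
ee_pos: [521.7, 92.5, 18.8]
tcp_rot: [3.14, -0.001, 1.573]
force: [-7.1, 1.1, 25.1]
finger_gap: 58.5
grasp_force: 69.6
```

Run:
```python
from h import *
o=bot.get_obs();print(o['ee_pos'],o['force'],o['wrist_torque'])
d=snap('scene','s7'); o=bot.get_obs();print(o['ee_pos'],o['force'],o['wrist_torque'])
```

```text
[521.68863613  92.47540759  18.75781064] [-7.14211894  1.11925111 25.10246348] [ 0.00697963  0.89955249 -0.06907785]
[521.65547816  92.47234217  18.79614612] [-6.63247999  0.26495227 23.78770034] [-0.01603475  0.86505993 -0.04016722]
```

Request:
send_rows:
  rows:
    - {"rot":[0,0,0],"delta_pos":[0,0,-0.008],"hand":255}
    - {"rot":[0,0,0],"delta_pos":[0,0,-0.008],"hand":180}
    - {"rot":[0,0,0],"delta_pos":[0,0,-0.008],"hand":40}
    - {"rot":[0,0,0],"delta_pos":[0,0,-0.008],"hand":0}
    - {"rot":[0,0,0],"delta_pos":[0,0,-0.008],"hand":0}
    - {"rot":[0,0,0],"delta_pos":[0,0,-0.1],"hand":0}
    - {"rot":[0,0,0],"delta_pos":[0,0,-0.3],"hand":0}
    - {"rot":[0,0,0],"delta_pos":[-0.2,0,-0.4],"hand":0}
    - {"rot":[0,0,0],"delta_pos":[-0.4,0,-0.4],"hand":0}
    - {"rot":[0,0,0],"delta_pos":[-0.6,0,-0.4],"hand":0}

```text
t: 8.55
ee_pos: [522.2, -53.7, 118.4]
tcp_rot: [3.139, 0.0, 1.574]
force: [0.6, -0.4, -0.6]
finger_gap: 85.0
grasp_force: 0.0
```

Request:
send_rows:
  rows:
    - {"rot":[0,0,0],"delta_pos":[-0.4,0,0],"hand":0}
    - {"rot":[0,0,0],"delta_pos":[-0.4,0,0],"hand":0}

```text
t: 8.75
ee_pos: [521.5, -154.5, 117.2]
tcp_rot: [3.142, -0.0, 1.573]
force: [0.7, -0.0, 0.5]
finger_gap: 85.8
grasp_force: 0.0
```

Run:
```python
from h import *
print(pose()[0])
d=snap('scene','s8');e=snap('top','t8')
a=d['img'][215:260,215:265];b=e['img'][180:225,200:250]
cv2.imwrite('pics/c8.png',cv2.resize(np.hstack([a,b]),None,fx=8,fy=8,interpolation=2))
```

```text
[ 521.45147617 -154.45976695  117.21350799]
```

View pics/c8.png

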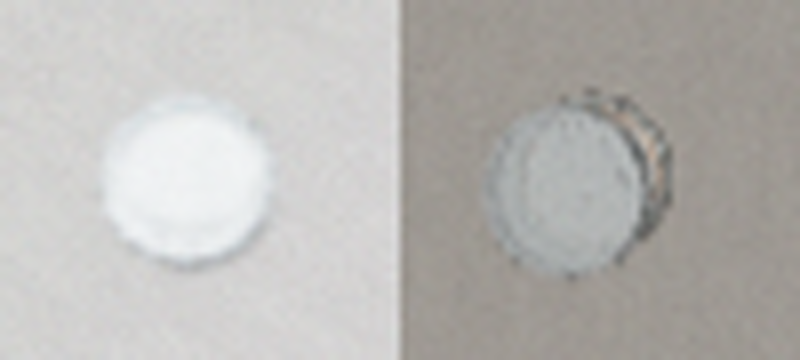

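Run:
```python
from h import *
s=dict(np.load('pics/s8.npz'));t=dict(np.load('pics/t8.npz'))
print(tri(s,(238.4,237.5),t,(220.75,203.75)))
for z in (10,16,20,24): print(z,at(s,238.4,237.5,z),at(t,220.75,203.75,z))
# segmentation test: diff vs the original top image
t0=dict(np.load('pics/top0.npz'))
for n,im in(('t0',t0),('t8',t)):
    g=im['img'].astype(int); print(n); print(g[190:216,208:238].sum(2)//3)
```

```text
(array([519.7,  95. ,  13.9]), np.float64(1.2))
10 [522.   93.5  10. ] [519.4  95.   10. ]
16 [519.3  96.3  16. ] [519.1  94.4  16. ]
20 [517.5  98.2  20. ] [518.9  94.1  20. ]
24 [515.6 100.1  24. ] [518.6  93.7  24. ]
t0
[[130 129 128 131 125 131 128 128 126 130 131 129 128 129 129 127 127 127
  125 128 130 130 127 126 126 130 128 127 125 127]
 [126 128 127 132 127 128 129 127 127 128 128 127 127 128 130 103 102 125
  127 129 128 128 128 125 129 126 127 123 127 124]
 [129 131 128 128 128 125 128 129 128 129 126 126 109 122 124 119 113 122
  116  93 105 129 128 128 128 129 126 124 124 126]
 [128 128 128 127 127 129 126 128 129 126 107 123 102 119 111 123 124 125
  129  95 109 105 130 131 128 127 126 122 124 130]
 [130 126 126 124 127 126 123 129 126 119  90 101 138 154 149 158 149 157
  145 128 125 121 118 128 130 127 123 124 130 130]
 [126 128 127 120 126 129 130 128 118  95 103 150 154 166 167 168 158 162
  162 159 154 139 108 100 125 129 127 128 125 124]
 [125 126 128 126 125 128 128 108 118 106 146 161 150 169 167 166 164 156
  165 162 156 153 139 127 105 129 129 124 126 127]
 [
[... 4927 characters left out ...]
172 177 173 172 176 168
  172 170 136 139 142 151 151 154 153 153 153 152]
 [151 153 148 152 146 158 159 156 162 171 172 173 169 166 171 174 173 164
  167 136 134 151 155 152 150 155 153 154 152 152]
 [151 153 151 155 153 148 134 158 162 157 168 169 173 170 173 174 169 172
  151 119 148 155 153 151 150 152 152 152 149 153]
 [148 152 154 153 149 150 143 152 158 162 162 165 159 167 166 159 164 149
  152 141 150 152 154 154 150 152 153 154 151 150]
 [150 150 152 153 150 153 151 151 152 157 155 156 147 129 147 149 157 153
  151 152 153 153 152 153 152 150 151 154 154 150]
 [151 150 153 153 151 151 155 156 152 150 151 150 149 142 149 152 153 156
  154 150 153 155 156 152 154 155 155 155 151 151]]
```

Request:
send_rows:
  rows:
    - {"rot":[0,0,0],"delta_pos":[0.983,0,0],"hand":0}
    - {"rot":[0,0,0],"delta_pos":[0.983,0,0],"hand":0}
    - {"rot":[0,0,0],"delta_pos":[0.983,0,0],"hand":0}
    - {"rot":[0,0,0],"delta_pos":[0.983,0,0],"hand":0}
    - {"rot":[0,0,0],"delta_pos":[0.983,0,0],"hand":0}
    - {"rot":[0,0,0],"delta_pos":[0.983,0,0],"hand":0}
    - {"rot":[0,0,0],"delta_pos":[0.983,0,0.2],"hand":0}
    - {"rot":[0,0,0],"delta_pos":[0.983,0,0.3],"hand":0}
    - {"rot":[0,0,0],"delta_pos":[0.983,0,0.3],"hand":0}
    - {"rot":[0,0,0],"delta_pos":[0.983,0,0.3],"hand":0}

```text
t: 9.85
ee_pos: [521.2, 93.0, 42.5]
tcp_rot: [-3.141, 0.0, 1.572]
force: [0.1, 0.1, 1.0]
finger_gap: 85.4
grasp_force: 0.0
```

Run:
```python
from h import *
print(pose()[0]);go([521,91.5,10],down(1.5708))
```

```text
[521.17124678  92.96165571  42.4836863 ]
delta_pos [-0.0058, -0.0006, 0.1299] rot [-0.0007, 0.0001, 0.001] rows>= 0.7
```

Request:
send_rows:
  rows:
    - {"rot":[0,0,0],"delta_pos":[-0.006,0,0.122],"hand":0}
    - {"rot":[0,0,0],"delta_pos":[-0.006,0,0.122],"hand":0}
    - {"rot":[0,0,0],"delta_pos":[-0.006,0,0.122],"hand":0}
    - {"rot":[0,0,0],"delta_pos":[-0.006,0,0.122],"hand":30}
    - {"rot":[0,0,0],"delta_pos":[-0.006,0,0.122],"hand":50}
    - {"rot":[0,0,0],"delta_pos":[-0.006,0,0.122],"hand":60}
    - {"rot":[0,0,0],"delta_pos":[-0.006,0,0.122],"hand":70}
    - {"rot":[0,0,0],"delta_pos":[-0.006,0,0.122],"hand":70}

```text
t: 10.65
ee_pos: [521.8, 91.8, 12.2]
tcp_rot: [3.141, -0.0, 1.573]
force: [0.6, -1.1, 1.8]
finger_gap: 61.8
grasp_force: 1.0
```

Request:
send_rows:
  rows:
    - {"rot":[0,0,0],"delta_pos":[0,0,0],"hand":74}
    - {"rot":[0,0,0],"delta_pos":[0,0,0],"hand":74}
    - {"rot":[0,0,0],"delta_pos":[0,0,0],"hand":74}

```text
t: 10.95
ee_pos: [522.0, 91.8, 12.3]
tcp_rot: [3.14, -0.0, 1.573]
force: [0.7, -0.9, 5.2]
finger_gap: 60.9
grasp_force: 13.7
```

Run:
```python
from h import *
o=bot.get_obs(); print(o['ee_pos'],o['force'],o['finger_gap'],o['grasp_force'])
```

```text
[522.04135991  91.81251113  12.25979183] [ 0.71104094 -0.92072075  5.18474556] 60.88851229398971 13.653467145378922
```

Request:
send_rows:
  rows:
    - {"rot":[0,0,0],"delta_pos":[0,0,0],"hand":40}
    - {"rot":[0,0,0],"delta_pos":[0,0,0],"hand":0}
    - {"rot":[0,0,0],"delta_pos":[0,0,0],"hand":0}
    - {"rot":[0,0,0],"delta_pos":[0,0,-0.1],"hand":0}
    - {"rot":[0,0,0],"delta_pos":[0,0,-0.2],"hand":0}
    - {"rot":[0,0,0],"delta_pos":[0,0,-0.2],"hand":0}

```text
t: 11.55
ee_pos: [523.0, 92.0, 64.4]
tcp_rot: [3.138, -0.001, 1.573]
force: [0.6, 0.6, -0.3]
finger_gap: 85.4
grasp_force: 0.0
```

Request:
send_rows:
  rows:
    - {"rot":[0,0,-1],"delta_pos":[0,0,0],"hand":0}
    - {"rot":[0,0,-1],"delta_pos":[0,0,0],"hand":0}
    - {"rot":[0,0,-1],"delta_pos":[0,0,0],"hand":0}
    - {"rot":[0,0,-1],"delta_pos":[0,0,0],"hand":0}
    - {"rot":[0,0,-1],"delta_pos":[0,0,0],"hand":0}
    - {"rot":[0,0,-1],"delta_pos":[0,0,0],"hand":0}
    - {"rot":[0,0,-1],"delta_pos":[0,0,0],"hand":0}
    - {"rot":[0,0,-1],"delta_pos":[0,0,0],"hand":0}
    - {"rot":[0,0,-1],"delta_pos":[0,0,0],"hand":0}
    - {"rot":[0,0,-1],"delta_pos":[0,0,0],"hand":0}

```text
t: 12.55
ee_pos: [520.8, 91.6, 60.9]
tcp_rot: [-3.141, -0.001, 3.079]
force: [0.4, 0.0, -0.1]
finger_gap: 85.3
grasp_force: 0.0
```

Run:
```python
from h import *
print(pose()[0],bot.get_obs()['tcp_rot']); go([521.5,91.5,12],down(3.1416))
```

```text
[520.79134964  91.6085232   60.91752971] [-3.14137520e+00 -1.32263107e-03  3.07887789e+00]
delta_pos [-0.0031, -0.0002, 0.1957] rot [-0.0001, -0.0008, -0.0399] rows>= 1.0
```

Request:
send_rows:
  rows:
    - {"rot":[0,0,-0.04],"delta_pos":[-0.003,0,0.12],"hand":0}
    - {"rot":[0,0,-0.04],"delta_pos":[-0.003,0,0.194],"hand":0}
    - {"rot":[0,0,-0.04],"delta_pos":[-0.003,0,0.194],"hand":0}
    - {"rot":[0,0,-0.04],"delta_pos":[-0.003,0,0.194],"hand":30}
    - {"rot":[0,0,-0.04],"delta_pos":[-0.003,0,0.194],"hand":45}
    - {"rot":[0,0,-0.04],"delta_pos":[-0.003,0,0.194],"hand":55}
    - {"rot":[0,0,-0.04],"delta_pos":[-0.003,0,0.194],"hand":65}
    - {"rot":[0,0,-0.04],"delta_pos":[-0.003,0,0.194],"hand":74}
    - {"rot":[0,0,-0.04],"delta_pos":[-0.003,0,0.194],"hand":74}
    - {"rot":[0,0,-0.04],"delta_pos":[-0.003,0,0.194],"hand":74}

```text
t: 13.55
ee_pos: [522.7, 91.5, 14.0]
tcp_rot: [-3.141, 0.001, 3.135]
force: [-0.1, -1.8, 5.2]
finger_gap: 60.9
grasp_force: 8.9
```

Run:
```python
from h import *
d=snap('scene','s9'); print(proj(d,[522,92,20]))
```

```text
[[238.6 235.2]]
```

Request:
send_rows:
  rows:
    - {"rot":[0,0,0],"delta_pos":[0,0,0],"hand":40}
    - {"rot":[0,0,0],"delta_pos":[0,0,0],"hand":0}
    - {"rot":[0,0,0],"delta_pos":[0,0,0],"hand":0}
    - {"rot":[0,0,0],"delta_pos":[0,0,-0.1],"hand":0}
    - {"rot":[0,0,0],"delta_pos":[0,0,-0.3],"hand":0}
    - {"rot":[0,0,0],"delta_pos":[0,-0.2,-0.3],"hand":255}
    - {"rot":[0,0,0],"delta_pos":[0,-0.4,-0.3],"hand":255}
    - {"rot":[0,0,0],"delta_pos":[0,-0.6,-0.3],"hand":255}
    - {"rot":[0,0,0],"delta_pos":[0,-0.8,-0.3],"hand":255}
    - {"rot":[0,0,0],"delta_pos":[0,-0.8,-0.3],"hand":255}

```text
t: 14.6
ee_pos: [520.8, -113.6, 88.3]
tcp_rot: [-3.14, 0.001, 3.13]
force: [-0.8, -0.2, 0.2]
finger_gap: 12.2
grasp_force: 0.0
```

Run:
```python
from h import *
print(pose()[0]); d=snap('scene','s10');e=snap('top','t10')
np.set_printoptions(linewidth=200)
print(e['img'][188:218,206:238].mean(2).astype(int)); print(d['img'][222:252,224:256].mean(2).astype(int))
```

```text
[ 520.76450299 -113.59876793   88.28384162]
[[147 148 151 150 149 151 147 148 147 146 147 147 150 150 148 147 147 148 148 146 148 148 148 151 149 146 147 145 150 144 147 147]
 [150 148 150 149 149 148 145 149 148 150 144 150 149 147 147 149 147 149 145 147 147 149 149 145 146 147 146 149 151 143 143 146]
 [148 151 152 148 149 149 147 148 149 149 147 149 147 149 148 147 150 147 149 147 148 150 148 148 146 147 147 149 150 144 145 147]
 [150 150 150 149 150 149 150 148 150 150 148 147 148 145 144 150 147 125 121 145 146 151 148 147 150 147 150 149 146 145 144 145]
 [148 150 147 146 147 150 146 148 150 147 147 150 149 136 119 148 127 119 114 133 132 113 125 147 146 149 148 149 148 146 148 146]
 [148 147 147 149 148 148 147 146 147 147 150 156 154 165 153 165 157 159 151 130 116 136 130 121 150 147 145 147 147 146 144 149]
 [145 147 146 148 149 150 144 147 149 153 154 168 167 173 171 177 177 174 175 164 161 127 123 120 120 149 146 146 145 144 147 149]
 [149 147 150 151 147 146 151 148 142 155 157 167 161 176 176 176 175 175 175 178 177 167 141 107 139 122 146 150 143 146 144 147]
 [146 14
[... 6105 characters left out ...]
206 208 211 212 214 212 209 209 212 215 212]
 [209 212 210 210 209 213 207 210 212 205 203 200 192 190 178 178 183 194 202 211 209 210 210 214 212 213 211 213 213 213 214 211]
 [212 210 210 208 208 210 209 212 208 209 213 211 210 208 204 203 208 213 212 211 211 211 214 207 212 211 212 212 216 213 213 209]
 [213 211 209 212 209 208 212 210 212 210 208 206 213 209 209 213 210 209 210 210 212 210 209 212 209 213 211 213 210 212 211 211]
 [212 212 209 210 212 208 209 211 212 212 207 209 209 208 211 210 211 211 208 214 211 211 210 210 212 213 213 214 213 212 211 211]
 [211 210 212 212 209 208 214 208 210 214 210 210 211 208 208 210 211 212 212 215 216 213 213 213 216 213 216 212 209 210 215 211]]
```

Run:
```python
from h import *
e=dict(np.load('pics/t10.npz'));d=dict(np.load('pics/s10.npz'))
print('top lid',at(e,221.1,203,20),at(e,221.1,203,23),'dish',at(e,223.1,201.2,7))
# scene: lid outline cols 227.7..248.8 at row ~236, top row 225.7
# fit dish/lid by bright-threshold blobs in t0 for scale check
t=dict(np.load('pics/top0.npz')); g=t['img'].astype(int).mean(2)
print(g[184:208:1,168:192].astype(int)[10:13]); print(g[184:210,179:181].mean(1).astype(int))
```

```text
top lid [521.   93.1  20. ] [520.8  92.9  23. ] dish [527.   88.6   7. ]
[[125 133 155 149 157 156 159 160 160 155 156 159 160 159 159 161 159 158
  161 160 160  96 120 125]
 [132 134 156 151 157 156 155 160 159 160 160 156 160 158 160 159 158 161
  161 159 161 102 112 124]
 [138 137 158 151 159 156 159 161 160 160 155 158 160 162 162 160 160 159
  162 159 159 103 113 125]]
[129 135 148 159 160 158 160 160 158 158 159 158 159 158 160 159 160 160
 159 162 161 156 119 122 126 126]
```

Run:
```python
from h import *
e=dict(np.load('pics/t10.npz'));d=dict(np.load('pics/s10.npz'))
s=dict(np.load('pics/scene0.npz')); np.set_printoptions(linewidth=220)
for z in (15,18,20,23): print(z,at(d,238.1,234.65,z),at(e,221.1,203,z))
print(tri(d,(238.1,234.65),e,(221.1,203)))
g=s['img'].mean(2).astype(int); print(g[224:250,225:253])
print(g[250:280,190:219])
```

```text
15 [526.7  89.1  15. ] [521.3  93.6  15. ]
18 [525.3  90.5  18. ] [521.1  93.3  18. ]
20 [524.4  91.5  20. ] [521.   93.1  20. ]
23 [523.   92.9  23. ] [520.8  92.9  23. ]
(array([521.5,  93.3,  24.7]), np.float64(1.8))
[[189 188 185 188 184 187 187 184 185 188 186 184 186 188 185 183 184 184 184 188 187 186 186 190 188 187 185 186]
 [185 189 186 188 185 187 184 182 182 188 187 188 187 181 183 181 187 184 187 185 186 188 185 188 188 190 186 186]
 [187 189 188 186 186 187 186 186 184 186 187 185 186 184 184 184 185 182 184 189 183 187 186 187 188 191 187 188]
 [185 186 189 186 188 186 186 186 186 188 185 182 180 179 181 175 180 181 185 186 186 186 186 187 187 187 187 189]
 [188 188 187 185 189 187 185 188 180 180 167 157 150 149 147 149 158 167 177 182 184 186 184 189 186 188 184 187]
 [187 190 187 185 185 189 185 177 164 149 147 142 154 157 153 147 149 144 153 167 179 181 188 186 185 184 185 191]
 [192 188 189 186 187 183 176 159 147 152 171 186 202 211 208 200 190 177 156 154 157 174 186 185 185 187 188 189]
 [185 187 189 185 185 176 153 147 167 195 205 214 217 218 219 211 205 205 1
[... 4981 characters left out ...]
186 185 184 183 178 171 158 140 133 125 136 150 157 157 158 172 177 185 187 187 187 188 188 187 186 186]
 [188 187 189 182 188 186 185 184 183 179 172 157 130 135 157 178 182 185 188 188 187 186 185 183 189 189 190 184 185]
 [188 187 186 186 187 183 188 190 184 186 185 180 171 145 136 158 184 187 188 188 186 187 185 188 186 186 188 190 188]
 [185 187 185 184 183 186 183 186 186 182 181 186 185 170 144 137 155 177 190 192 190 188 186 189 186 190 185 187 187]
 [187 184 185 186 188 184 188 187 186 188 183 184 182 185 171 155 138 145 178 186 192 187 185 187 187 186 190 187 188]
 [187 184 184 188 185 183 184 186 187 185 188 185 186 186 182 181 151 133 141 169 181 184 189 186 188 189 188 189 188]]
```

Run:
```python
from h import *
e=dict(np.load('pics/t10.npz'));d=dict(np.load('pics/s10.npz'))
print('scene lid0',at(d,203.4,262.9,12),'dish',at(d,238.2,236.5,7)); print('top lid0',at(e,179,195.4,12),'dish',at(e,223.1,201.2,7))
```

```text
scene lid0 [541.7 217.1  12. ] dish [526.   89.8   7. ]
top lid0 [542.2 215.   12. ] dish [527.   88.6   7. ]
```

Request:
send_rows:
  rows:
    - {"rot":[0,0,0],"delta_pos":[0,0.8,0],"hand":0}
    - {"rot":[0,0,0],"delta_pos":[0,0.8,0],"hand":0}
    - {"rot":[0,0,0],"delta_pos":[0,0.8,0],"hand":0}
    - {"rot":[0,0,0],"delta_pos":[0,0.8,0],"hand":0}
    - {"rot":[0,0,0],"delta_pos":[0,0.8,0],"hand":0}
    - {"rot":[0,0,0],"delta_pos":[0,0.8,0.1],"hand":0}
    - {"rot":[0,0,0],"delta_pos":[0,0.8,0.1],"hand":0}
    - {"rot":[0,0,0],"delta_pos":[0,0.8,0.1],"hand":0}

```text
t: 15.5
ee_pos: [521.3, 92.1, 63.2]
tcp_rot: [-3.141, -0.002, 3.137]
force: [-0.2, 0.2, 0.4]
finger_gap: 85.4
grasp_force: 0.0
```

Run:
```python
from h import *
print(pose()[0]);go([522,91.6,18],down(3.1416))
```

```text
[521.26487761  92.14009719  63.19888668]
delta_pos [-0.0033, -0.0021, 0.1808] rot [-0.0001, -0.0011, -0.0032] rows>= 0.9
```

Request:
send_rows:
  rows:
    - {"rot":[0,0,0],"delta_pos":[-0.003,-0.002,0.1],"hand":0}
    - {"rot":[0,0,0],"delta_pos":[-0.003,-0.002,0.18],"hand":0}
    - {"rot":[0,0,0],"delta_pos":[-0.003,-0.002,0.18],"hand":40}
    - {"rot":[0,0,0],"delta_pos":[-0.003,-0.002,0.18],"hand":255}
    - {"rot":[0,0,0],"delta_pos":[-0.003,-0.002,0.18],"hand":255}
    - {"rot":[0,0,0],"delta_pos":[-0.003,-0.002,0.18],"hand":255}
    - {"rot":[0,0,0],"delta_pos":[-0.003,-0.002,0.18],"hand":255}
    - {"rot":[0,0,0],"delta_pos":[-0.003,-0.002,0.12],"hand":255}
    - {"rot":[0,0,0],"delta_pos":[-0.003,-0.002,0.12],"hand":255}

```text
t: 16.4
ee_pos: [525.2, 91.1, 37.1]
tcp_rot: [3.141, 0.006, 3.135]
force: [-0.3, -0.8, 2.9]
finger_gap: 1.7
grasp_force: 1.0
```

Run:
```python
from h import *
d=snap('scene','s11'); o=bot.get_obs();print(o['ee_pos'],o['force'],o['finger_gap'],o['grasp_force'])
go([526.3,88.3,33],down(3.1416))
np.set_printoptions(linewidth=220)
print(d['img'][216:250,222:254].mean(2).astype(int))
```

```text
[524.60936525  91.08776353  35.8749223 ] [ 0.28581315 -1.01791366  0.05898577] 0.19354757790957897 0.2208390401210636
delta_pos [-0.0068, -0.0111, 0.0115] rot [0.0005, 0.0028, -0.0043] rows>= 0.1
[[221 193 123 ... 223 223 226]
 [219 183 107 ... 221 221 225]
 [222 187 115 ... 218 224 224]
 ...
 [225 225 227 ... 226 226 224]
 [225 224 221 ... 226 227 225]
 [226 227 225 ... 226 226 227]]
```

Request:
send_rows:
  rows:
    - {"rot":[0,0,0],"delta_pos":[0,0,-0.1],"hand":0}
    - {"rot":[0,0,0],"delta_pos":[0,-0.2,-0.2],"hand":0}
    - {"rot":[0,0,0],"delta_pos":[0,-0.4,-0.2],"hand":0}
    - {"rot":[0,0,0],"delta_pos":[0,-0.6,-0.2],"hand":0}
    - {"rot":[0,0,0],"delta_pos":[0,-0.8,-0.2],"hand":0}
    - {"rot":[0,0,0],"delta_pos":[0,-0.8,-0.2],"hand":0}

```text
t: 17.05
ee_pos: [521.7, -113.5, 83.6]
tcp_rot: [-3.14, 0.001, 3.131]
force: [0.0, 1.0, 0.3]
finger_gap: 85.0
grasp_force: 0.0
```

Run:
```python
from h import *
import sys; np.set_printoptions(linewidth=220,threshold=sys.maxsize)
print(pose()[0]); d=snap('scene','s12');e=snap('top','t12')
print(e['img'][186:220,204:238].mean(2).astype(int)); print(d['img'][220:252,222:254].mean(2).astype(int))
```

```text
[ 521.66940925 -113.49488821   83.62054673]
[[148 147 147 150 149 146 148 148 146 150 149 146 148 149 150 148 149 147 148 150 148 147 150 149 148 150 148 148 142 151 148 147 147 146]
 [145 147 147 148 152 150 150 149 148 148 144 147 147 143 151 149 150 143 146 147 150 147 148 149 147 152 146 147 147 149 150 146 146 147]
 [145 148 148 148 150 147 150 151 148 146 146 145 150 152 150 146 150 148 151 150 149 144 148 146 149 149 146 147 146 149 148 148 148 146]
 [145 147 149 150 148 144 151 147 146 148 144 149 149 151 149 145 150 147 149 151 150 148 147 150 147 149 145 151 149 148 145 147 146 148]
 [148 149 148 150 154 146 152 150 148 149 146 149 151 152 151 148 151 145 151 144 148 148 143 150 150 149 145 148 146 150 149 146 149 148]
 [148 149 149 152 153 146 148 148 152 152 157 161 146 151 127 132 136 135 111 134 144 145 147 149 150 144 150 148 147 150 150 146 145 148]
 [148 149 149 149 152 153 149 149 149 157 164 164 164 168 149 112 127 131 113 130 140 119 143 152 150 146 149 148 148 147 148 145 145 147]
 [150 148 147 150 156 159 145 155 165 167 165 168 169 162 168 159 123 125 142 157 1
[... 7163 characters left out ...]
204 212 214 211 213 214 213 213 212 210 212]
 [208 207 214 230 237 238 234 231 237 240 240 240 240 239 234 235 235 225 197 183 196 207 212 212 213 210 211 213 212 213 214 212]
 [212 212 214 219 226 233 234 238 241 240 242 241 241 240 237 234 212 188 182 197 210 210 212 213 211 210 212 210 211 215 211 212]
 [214 213 211 210 205 204 216 229 234 237 235 236 233 224 220 202 180 179 198 209 214 213 210 211 212 213 210 211 213 217 213 217]
 [212 213 212 214 209 198 191 188 197 205 201 193 189 180 181 184 184 193 208 217 212 213 215 215 213 212 215 215 212 213 212 216]
 [212 210 213 212 214 210 205 196 191 187 178 186 175 183 195 205 206 206 210 213 215 215 212 216 214 216 215 212 214 214 211 211]]
```

Run:
```python
from h import *
e=dict(np.load('pics/t12.npz'))
print(at(e,213.5,201.2,14),at(e,220.2,201.2,7))
```

```text
[526.3 115.5  14. ] [526.9  96.9   7. ]
```

Request:
send_rows:
  rows:
    - {"rot":[0,0,1],"delta_pos":[0,0.8,0],"hand":0}
    - {"rot":[0,0,1],"delta_pos":[0,0.8,0],"hand":0}
    - {"rot":[0,0,1],"delta_pos":[0,0.8,0],"hand":0}
    - {"rot":[0,0,1],"delta_pos":[0,0.8,0],"hand":0}
    - {"rot":[0,0,1],"delta_pos":[0,0.8,0],"hand":0}
    - {"rot":[0,0,1],"delta_pos":[0,0.8,0],"hand":0}
    - {"rot":[0,0,1],"delta_pos":[0,0.8,0],"hand":0}
    - {"rot":[0,0,1],"delta_pos":[0,0.8,0],"hand":0}
    - {"rot":[0,0,1],"delta_pos":[0,0.8,0],"hand":0}
    - {"rot":[0,0,1],"delta_pos":[0,0.8,0],"hand":0}

```text
t: 18.15
ee_pos: [522.2, 93.1, 83.3]
tcp_rot: [-3.141, -0.001, 1.693]
force: [-0.7, 0.7, 0.0]
finger_gap: 85.2
grasp_force: 0.0
```

Run:
```python
from h import *
print(pose()[0]);go([525,115,11],down(1.5708))
```

```text
[522.15128719  93.08697397  83.26203524]
delta_pos [0.0854, 0.0221, 0.2891] rot [-0.0004, -0.0004, 0.0775] rows>= 1.5
```

Request:
send_rows:
  rows:
    - {"rot":[0,0,0.078],"delta_pos":[0.085,0.026,0.05],"hand":0}
    - {"rot":[0,0,0.078],"delta_pos":[0.085,0.026,0.2],"hand":0}
    - {"rot":[0,0,0.078],"delta_pos":[0.085,0.026,0.289],"hand":0}
    - {"rot":[0,0,0.078],"delta_pos":[0.085,0.026,0.289],"hand":0}
    - {"rot":[0,0,0.078],"delta_pos":[0.085,0.026,0.289],"hand":40}
    - {"rot":[0,0,0.078],"delta_pos":[0.085,0.026,0.289],"hand":60}
    - {"rot":[0,0,0.078],"delta_pos":[0.085,0.026,0.289],"hand":70}
    - {"rot":[0,0,0.078],"delta_pos":[0.085,0.026,0.289],"hand":80}
    - {"rot":[0,0,0.078],"delta_pos":[0.085,0.026,0.289],"hand":80}

```text
t: 19.05
ee_pos: [527.4, 113.4, 12.6]
tcp_rot: [3.14, -0.001, 1.574]
force: [-0.3, 1.5, 7.3]
finger_gap: 59.5
grasp_force: 48.4
```

Request:
send_rows:
  rows:
    - {"rot":[0,0,0],"delta_pos":[0,0,0],"hand":255}
    - {"rot":[0,0,0],"delta_pos":[0,0,-0.05],"hand":255}
    - {"rot":[0,0,0],"delta_pos":[0,0,-0.16],"hand":255}
    - {"rot":[0,0,0],"delta_pos":[0,0,-0.16],"hand":255}
    - {"rot":[0,0,0],"delta_pos":[0.2,0,-0.16],"hand":255}
    - {"rot":[0,0,0],"delta_pos":[0.4,0,-0.16],"hand":255}
    - {"rot":[0,0,0],"delta_pos":[0.4,0,-0.16],"hand":255}
    - {"rot":[0,0,0],"delta_pos":[0.4,0,-0.16],"hand":255}

```text
t: 19.85
ee_pos: [526.2, 214.0, 51.4]
tcp_rot: [3.141, 0.0, 1.576]
force: [-0.1, -0.6, -0.9]
finger_gap: 58.8
grasp_force: 64.4
```

Run:
```python
from h import *
import sys; np.set_printoptions(linewidth=220,threshold=sys.maxsize)
o=bot.get_obs();print(o['ee_pos'],o['force'],o['finger_gap'],o['grasp_force'])
e=snap('top','t13'); print(e['img'][186:216,204:238].mean(2).astype(int))
```

```text
[526.20673014 214.03539604  51.38131862] [-0.06963715 -0.61336379 -0.92375353] 58.830064934426964 64.38186535437126
[[151 149 150 149 152 150 150 151 150 149 150 151 151 151 153 152 148 151 152 151 151 152 154 151 150 153 152 151 156 151 154 152 147 151]
 [150 148 151 151 150 154 151 152 153 150 150 149 153 154 150 151 151 151 152 150 150 152 153 152 154 154 149 149 150 153 152 152 150 151]
 [149 152 148 151 151 153 152 152 151 149 149 148 152 152 150 148 150 153 153 153 153 148 149 151 152 153 151 150 150 153 154 149 150 149]
 [150 152 148 154 153 153 152 151 150 147 151 152 149 153 151 147 153 151 155 155 149 151 151 151 150 150 148 152 154 154 148 147 151 151]
 [152 149 152 152 151 152 150 150 153 152 152 150 152 151 152 152 152 150 154 152 148 150 151 157 150 151 152 151 152 150 151 148 149 151]
 [150 149 152 154 152 151 151 156 150 150 148 149 149 115 128 141 137 138 115 136 149 149 153 152 152 151 151 152 153 150 150 146 148 153]
 [151 153 150 151 150 152 151 151 148 151 152 127 146 148 119 133 131 135 114 132 145 120 151 156 151 150 153 155 149 153 146 146 148 151]
 [150 152 1
[... 2486 characters left out ...]
151]
 [148 154 150 148 153 147 151 149 149 147 154 142 135 144 122 125 127 125 143 135 139 152 149 150 150 154 152 154 152 149 152 154 151 150]
 [151 150 150 149 148 151 152 146 149 149 151 147 151 146 141 142 145 140 150 148 149 152 148 149 151 149 154 151 150 153 153 150 151 151]
 [152 152 151 149 149 150 151 150 146 148 152 150 149 151 148 152 151 149 153 150 152 154 149 151 151 153 152 151 152 153 151 153 152 149]
 [151 150 150 150 153 152 153 150 150 150 155 152 152 148 151 152 149 152 153 152 153 153 150 151 148 153 153 154 154 151 150 155 153 148]
 [152 153 149 149 148 151 151 150 148 150 153 156 148 149 152 152 151 147 152 150 153 157 154 154 150 154 156 152 150 148 150 154 152 151]]
```

Request:
send_rows:
  rows:
    - {"rot":[0,0,0],"delta_pos":[0,0,0.1],"hand":255}
    - {"rot":[0,0,0],"delta_pos":[0,0,0.15],"hand":255}
    - {"rot":[0,0,0],"delta_pos":[0,0,0.162],"hand":255}
    - {"rot":[0,0,0],"delta_pos":[0,0,0.162],"hand":255}

```text
t: 20.3
ee_pos: [525.9, 211.5, 10.6]
tcp_rot: [-3.14, 0.001, 1.572]
force: [-1.1, -1.5, 4.9]
finger_gap: 59.3
grasp_force: 65.5
```

Request:
send_rows:
  rows:
    - {"rot":[0,0,0],"delta_pos":[0,0,0],"hand":50}
    - {"rot":[0,0,0],"delta_pos":[0,0,0],"hand":30}
    - {"rot":[0,0,0],"delta_pos":[0,0,0],"hand":30}
    - {"rot":[0,0,0],"delta_pos":[0,0,0],"hand":60}
    - {"rot":[0,0,0],"delta_pos":[0,0,0],"hand":73}
    - {"rot":[0,0,0],"delta_pos":[0,0,0],"hand":73}
    - {"rot":[0,0,0],"delta_pos":[0,0,0],"hand":30}
    - {"rot":[0,0,0],"delta_pos":[0,0,0],"hand":0}
    - {"rot":[0,0,0],"delta_pos":[0,0,-0.12],"hand":0}
    - {"rot":[0,0,0],"delta_pos":[0,0,-0.16],"hand":0}

```text
t: 21.3
ee_pos: [527.2, 213.5, 52.4]
tcp_rot: [3.14, -0.001, 1.574]
force: [0.3, 0.3, 0.1]
finger_gap: 85.3
grasp_force: 0.0
```

Request:
send_rows:
  rows:
    - {"rot":[0,0,-1],"delta_pos":[0,0,0],"hand":0}
    - {"rot":[0,0,-1],"delta_pos":[0,0,0],"hand":0}
    - {"rot":[0,0,-1],"delta_pos":[0,0,0],"hand":0}
    - {"rot":[0,0,-1],"delta_pos":[0,0,0],"hand":0}
    - {"rot":[0,0,-1],"delta_pos":[0,0,0],"hand":0}
    - {"rot":[0,0,-1],"delta_pos":[0,0,0],"hand":0}
    - {"rot":[0,0,-1],"delta_pos":[0,0,0],"hand":0}
    - {"rot":[0,0,-1],"delta_pos":[0,0,0],"hand":0}
    - {"rot":[0,0,-1],"delta_pos":[0,0,0],"hand":0}
    - {"rot":[0,0,-1],"delta_pos":[0,0,0],"hand":0}

```text
t: 22.3
ee_pos: [526.4, 213.1, 50.4]
tcp_rot: [3.141, 0.0, 3.08]
force: [0.4, -0.1, 0.4]
finger_gap: 85.6
grasp_force: 0.0
```

Run:
```python
from h import *
print(pose()[0]);go([525.9,213,9],down(3.1416))
```

```text
[526.40237495 213.08857352  50.42309049]
delta_pos [0.002, -0.0005, 0.1657] rot [0.0001, 0.0001, -0.0392] rows>= 0.8
```

Squeeze along y lightly, release, then retreat for one calibrated look.

Request:
send_rows:
  rows:
    - {"rot":[0,0,-0.04],"delta_pos":[0,0,0.1],"hand":0}
    - {"rot":[0,0,-0.04],"delta_pos":[0,0,0.162],"hand":0}
    - {"rot":[0,0,-0.04],"delta_pos":[0,0,0.162],"hand":0}
    - {"rot":[0,0,-0.04],"delta_pos":[0,0,0.162],"hand":40}
    - {"rot":[0,0,-0.04],"delta_pos":[0,0,0.162],"hand":60}
    - {"rot":[0,0,-0.04],"delta_pos":[0,0,0.162],"hand":74}
    - {"rot":[0,0,-0.04],"delta_pos":[0,0,0.162],"hand":74}
    - {"rot":[0,0,-0.04],"delta_pos":[0,0,0.162],"hand":74}

```text
t: 23.1
ee_pos: [527.0, 213.3, 11.0]
tcp_rot: [3.141, 0.002, 3.137]
force: [-0.1, 0.1, 5.8]
finger_gap: 61.0
grasp_force: 5.2
```

Request:
send_rows:
  rows:
    - {"rot":[0,0,0],"delta_pos":[0,0,0],"hand":30}
    - {"rot":[0,0,0],"delta_pos":[0,0,0],"hand":0}
    - {"rot":[0,0,0],"delta_pos":[0,0,-0.15],"hand":0}
    - {"rot":[0,0,0],"delta_pos":[0,-0.2,-0.3],"hand":0}
    - {"rot":[0,0,0],"delta_pos":[0,-0.4,-0.3],"hand":0}
    - {"rot":[0,0,0],"delta_pos":[0,-0.6,-0.3],"hand":0}
    - {"rot":[0,0,0],"delta_pos":[0,-0.8,-0.3],"hand":0}
    - {"rot":[0,0,0],"delta_pos":[0,-1,-0.3],"hand":0}
    - {"rot":[0,0,0],"delta_pos":[0,-1,-0.3],"hand":0}

```text
t: 24.0
ee_pos: [524.6, -41.2, 85.1]
tcp_rot: [-3.141, -0.0, 3.132]
force: [0.8, 0.3, -0.3]
finger_gap: 85.1
grasp_force: 0.0
```

Request:
send_rows:
  rows:
    - {"rot":[0,0,0],"delta_pos":[0,-0.25,0],"hand":0}
    - {"rot":[0,0,0],"delta_pos":[0,-0.25,0],"hand":0}

```text
t: 24.2
ee_pos: [524.7, -102.5, 85.0]
tcp_rot: [-3.141, 0.0, 3.134]
force: [0.9, 0.3, -1.0]
finger_gap: 85.3
grasp_force: 0.0
```

Run:
```python
from h import *
import sys; np.set_printoptions(linewidth=220,threshold=sys.maxsize)
print(pose()[0])
d=snap('scene','s14');e=snap('top','t14')
P=lambda im,r0,r1,c0,c1:print(r0,c0,'\n',im['img'][r0:r1,c0:c1].mean(2).astype(int))
P(e,188,214,167,195);P(e,188,214,206,234);P(d,226,250,222,250);P(d,252,282,194,222)
```

```text
[ 524.70977534 -102.45618013   84.96554561]
188 167 
 [[144 144 145 143  92 111 144 148 149 147 147 147 146 147 149 145 147 150 150 147 147 147 147 150 149 150 149 148]
 [145 148 144 143 102 132 145 150 151 146 146 143 150 150 150 147 146 149 149 149 148 150 147 147 150 148 149 149]
 [143 148 148 141 105 139 146 149 148 145 143 139 143 145 141 145 144 147 151 149 151 147 147 147 149 147 149 146]
 [145 146 145 150 110 139 147 147 134 158 164 159 159 166 173 168 147 137 148 153 148 149 150 149 148 147 146 146]
 [141 145 146 151 112 137 143 154 159 168 169 177 178 180 186 181 173 172 142 156 148 148 149 149 147 148 148 147]
 [146 146 146 150 103 125 162 159 168 179 180 181 185 186 186 186 186 184 174 162 152 151 151 146 146 146 148 151]
 [145 146 148 148 104 153 164 170 178 184 184 183 184 181 183 183 187 185 184 180 153 135 147 149 145 145 146 148]
 [148 146 147 146 141 163 176 181 183 184 185 184 183 182 181 180 183 184 184 182 178 144 156 149 146 146 148 148]
 [145 145 148 152 155 171 182 184 183 183 186 183 183 183 182 183 182 185 184 188 184 175 152 148 148 146 146 149]
 [144 147 1
[... 10477 characters left out ...]
 214 211]
 [213 210 211 212 211 207 206 203 182 164 153 162 173 178 183 175 168 165 170 183 196 203 212 213 211 212 209 210]
 [213 213 213 211 214 209 211 212 203 191 165 151 150 160 171 176 181 187 200 209 210 215 212 213 215 213 214 213]
 [210 211 207 214 208 212 212 212 212 210 194 180 154 161 189 205 207 210 213 212 213 213 217 212 214 212 212 211]
 [214 211 211 211 213 210 213 210 212 215 209 202 175 156 163 190 210 211 213 212 210 212 213 211 214 210 212 214]
 [212 213 210 208 210 209 214 211 213 209 213 208 202 189 163 164 185 203 208 215 214 213 210 215 212 214 215 213]
 [212 211 213 213 212 210 210 209 211 208 212 213 213 204 196 171 160 172 196 212 211 212 210 212 213 213 213 212]]
```

Run:
```python
from h import *
e=dict(np.load('pics/t14.npz'));d=dict(np.load('pics/s14.npz'))
for c,l,q in((e,(179,201),(220,201.2)),(d,(208.2,264.8),(235.6,238.6))):
    a=at(c,*l,12);b=at(c,*q,7);print(a,b,b-a)
```

```text
[526.1 214.6  12. ] [526.9  97.5   7. ] [   0.8 -117.1   -5. ]
[527.5 213.2  12. ] [527.2  99.9   7. ] [  -0.3 -113.3   -5. ]
```

Run:
```python
from h import *
from scipy.optimize import brentq
e=dict(np.load('pics/t14.npz'));d=dict(np.load('pics/s14.npz'))
th=np.linspace(0,2*np.pi,721)
def out(c,x,y,r,zs): # outline extents in px of a cylinder
    p=np.vstack([proj(c,np.c_[x+r*np.cos(th),y+r*np.sin(th),0*th+z]) for z in zs]); return p.min(0),p.max(0)
for z in (0,6,12):
  yl=brentq(lambda y:sum(o[0] for o in out(d,526.4,y,30.5,(0,12)))/2-208.05,190,240)
for dx in(-.5,.3,1.2):
  yd=brentq(lambda y:sum(o[0] for o in out(d,526.4+dx,y,29.3,(5,9)))/2-235.6,70,130); print('scene y',yl,yd,yd-yl)
for nm,x,y,r,zs in(('lid',526.4,213.3,30.5,(0,12)),('dish',526.7,97,29.3,(5,9)),('dish',526.7,97,26.5,(0,13))):
  print(nm,'top',*out(e,x,y,r,zs),'scene',*out(d,x,y,r,zs))
```

```text
scene y 215.49602539682527 101.51861877692055 -113.97740661990473
scene y 215.49602539682527 100.6035850927112 -114.89244030411407
scene y 215.49602539682527 99.53153937320508 -115.9644860236202
lid top [168.8 190.3] [190.8 211.7] scene [197.2 255.3] [220.  277.2]
dish top [209.9 191.1] [230.4 211.5] scene [226.1 229.1] [246.7 247.1]
dish top [210.7 191.9] [229.5 210.6] scene [227.  229.1] [245.7 247.2]
```

Request:
send_rows:
  rows:
    - {"rot":[0,0,0],"delta_pos":[0,1,0],"hand":0}
    - {"rot":[0,0,0],"delta_pos":[0,1,0],"hand":0}
    - {"rot":[0,0,0],"delta_pos":[0,1,0],"hand":0}
    - {"rot":[0,0,0],"delta_pos":[0,1,0],"hand":0}
    - {"rot":[0,0,0],"delta_pos":[0,1,0],"hand":0}
    - {"rot":[0,0,0],"delta_pos":[0,1,0],"hand":0}

```text
t: 24.9
ee_pos: [525.3, 157.6, 85.0]
tcp_rot: [3.139, 0.0, -3.139]
force: [0.4, -0.6, -0.5]
finger_gap: 85.4
grasp_force: 0.0
```

Request:
send_rows:
  rows:
    - {"rot":[0,0,0],"delta_pos":[-0.007,0.255,0],"hand":0}
    - {"rot":[0,0,0],"delta_pos":[-0.007,0.255,0.08],"hand":0}
    - {"rot":[0,0,0],"delta_pos":[-0.007,0.255,0.08],"hand":0}
    - {"rot":[0,0,0],"delta_pos":[-0.007,0.255,0.08],"hand":0}

```text
t: 25.3
ee_pos: [526.9, 214.6, 64.6]
tcp_rot: [-3.141, -0.002, 3.138]
force: [-0.2, -0.4, 0.2]
finger_gap: 85.6
grasp_force: 0.0
```

Run:
```python
from h import *
print(pose()[0]);go([526.4,213.3,9],down(3.1416))
```

```text
[526.91197134 214.61195526  64.64285909]
delta_pos [0.0016, -0.0051, 0.2226] rot [-0.0005, -0.0012, -0.0022] rows>= 1.1
```

Request:
send_rows:
  rows:
    - {"rot":[0,0,0],"delta_pos":[0.002,-0.003,0.15],"hand":0}
    - {"rot":[0,0,0],"delta_pos":[0.002,-0.003,0.22],"hand":0}
    - {"rot":[0,0,0],"delta_pos":[0.002,-0.003,0.22],"hand":0}
    - {"rot":[0,0,0],"delta_pos":[0.002,-0.003,0.22],"hand":50}
    - {"rot":[0,0,0],"delta_pos":[0.002,-0.003,0.22],"hand":255}
    - {"rot":[0,0,0],"delta_pos":[0.002,-0.003,0.22],"hand":255}
    - {"rot":[0,0,0],"delta_pos":[0.002,-0.003,0.22],"hand":255}
    - {"rot":[0,0,0],"delta_pos":[0.002,-0.003,0.22],"hand":255}

```text
t: 26.1
ee_pos: [528.6, 213.4, 12.4]
tcp_rot: [3.141, 0.003, 3.136]
force: [-2.7, -2.7, 10.4]
finger_gap: 57.5
grasp_force: 61.6
```

Request:
send_rows:
  rows:
    - {"rot":[0,0,0],"delta_pos":[0,0,-0.08],"hand":255}
    - {"rot":[0,0,0],"delta_pos":[0,0,-0.14],"hand":255}
    - {"rot":[0,0,0],"delta_pos":[0,-0.2,-0.14],"hand":255}
    - {"rot":[0,0,0],"delta_pos":[0,-0.4,-0.14],"hand":255}
    - {"rot":[0,0,0],"delta_pos":[0,-0.463,-0.14],"hand":255}
    - {"rot":[0,0,0],"delta_pos":[0,-0.463,-0.14],"hand":255}
    - {"rot":[0,0,0],"delta_pos":[0,-0.463,-0.14],"hand":255}

```text
t: 26.8
ee_pos: [527.8, 98.1, 46.0]
tcp_rot: [3.141, 0.002, 3.136]
force: [0.5, 1.3, -0.4]
finger_gap: 57.2
grasp_force: 63.9
```

Run:
```python
from h import *
for i in range(3): bot.snapshot('top'); print(pose()[0])
go([526.6,97.6,24],down(3.1416))
```

```text
[527.67149435  98.57640502  45.73320416]
[527.48393205  98.85939698  45.4991157 ]
[527.33683238  98.95919082  45.30076241]
delta_pos [0.003, -0.0055, 0.0852] rot [0.0003, 0.0004, -0.0024] rows>= 0.4
```

Request:
send_rows:
  rows:
    - {"rot":[0,0,0],"delta_pos":[0.003,-0.005,0.04],"hand":255}
    - {"rot":[0,0,0],"delta_pos":[0.003,-0.005,0.07],"hand":255}
    - {"rot":[0,0,0],"delta_pos":[0.003,-0.005,0.085],"hand":255}
    - {"rot":[0,0,0],"delta_pos":[0.003,-0.005,0.085],"hand":255}

```text
t: 27.35
ee_pos: [526.0, 97.1, 23.2]
tcp_rot: [3.141, -0.001, 3.137]
force: [-0.4, 1.2, 5.2]
finger_gap: 57.3
grasp_force: 64.5
```

Request:
send_rows:
  rows:
    - {"rot":[0,0,0],"delta_pos":[0,0,0.006],"hand":255}
    - {"rot":[0,0,0],"delta_pos":[0,0,0.012],"hand":255}
    - {"rot":[0,0,0],"delta_pos":[0,0,0.012],"hand":255}

```text
t: 27.65
ee_pos: [526.9, 96.9, 20.6]
tcp_rot: [3.141, 0.001, 3.137]
force: [1.4, 0.0, 1.9]
finger_gap: 57.3
grasp_force: 64.5
```

Request:
send_rows:
  rows:
    - {"rot":[0,0,0],"delta_pos":[0,0,0.006],"hand":255}
    - {"rot":[0,0,0],"delta_pos":[0,0,0.012],"hand":255}
    - {"rot":[0,0,0],"delta_pos":[0,0,0.012],"hand":255}

```text
t: 27.95
ee_pos: [526.6, 96.6, 17.7]
tcp_rot: [3.141, 0.0, 3.137]
force: [2.6, 0.7, 2.8]
finger_gap: 57.4
grasp_force: 64.5
```

Request:
send_rows:
  rows:
    - {"rot":[0,0,0],"delta_pos":[0,0,0.008],"hand":255}
    - {"rot":[0,0,0],"delta_pos":[0,0,0.008],"hand":255}

```text
t: 28.15
ee_pos: [526.1, 96.5, 15.6]
tcp_rot: [-3.142, -0.0, 3.137]
force: [1.8, 1.2, 2.5]
finger_gap: 57.1
grasp_force: 64.6
```

Request:
send_rows:
  rows:
    - {"rot":[0,0,0],"delta_pos":[0,0,0.008],"hand":255}
    - {"rot":[0,0,0],"delta_pos":[0,0,0.008],"hand":255}

```text
t: 28.35
ee_pos: [526.2, 96.5, 15.3]
tcp_rot: [3.141, 0.001, 3.137]
force: [-4.8, -1.0, 24.1]
finger_gap: 57.1
grasp_force: 68.0
```

Request:
send_rows:
  rows:
    - {"rot":[0,0,0],"delta_pos":[0,0,-0.004],"hand":60}
    - {"rot":[0,0,0],"delta_pos":[0,0,-0.004],"hand":0}
    - {"rot":[0,0,0],"delta_pos":[0,0,-0.004],"hand":0}
    - {"rot":[0,0,0],"delta_pos":[0,0,-0.1],"hand":0}
    - {"rot":[0,0,0],"delta_pos":[0,0,-0.2],"hand":0}
    - {"rot":[0,0,0],"delta_pos":[0,0,-0.2],"hand":255}
    - {"rot":[0,0,0],"delta_pos":[0,0,-0.2],"hand":255}
    - {"rot":[0,0,0],"delta_pos":[0,0,-0.2],"hand":255}
    - {"rot":[0,0,0],"delta_pos":[0,0,-0.2],"hand":255}
    - {"rot":[0,0,0],"delta_pos":[0,0,-0.2],"hand":255}

```text
t: 29.35
ee_pos: [525.7, 96.4, 63.0]
tcp_rot: [-3.141, -0.001, 3.137]
force: [-0.8, -0.4, 0.5]
finger_gap: 12.6
grasp_force: 0.0
```

Run:
```python
from h import *
import sys; np.set_printoptions(linewidth=220,threshold=sys.maxsize)
d=snap('scene','s15');print(pose()[0]); go([526.5,97,31],down(3.1416))
print(d['img'][222:252,222:252].mean(2).astype(int))
th=np.linspace(0,2*np.pi,721)
for z in(3,8):
  p=np.vstack([proj(d,np.c_[526.5+30.5*np.cos(th),97+30.5*np.sin(th),0*th+zz]) for zz in(z,z+12)]); print(z,p.min(0),p.max(0))
```

```text
[525.87348858  96.45890335  63.17526195]
delta_pos [-0.0026, 0.0022, 0.1287] rot [-0.0001, -0.0007, -0.0032] rows>= 0.6
[[ 50  46  67 101 119  91  46  30  38  31  31  31  20  21  18  15  19  35  53  73 128 196 219 224 222 221 224 222 221 222]
 [ 43  37  46  72  70  52  32  36  36  33  29  22  20  26  13  14  21  19  42  72 137 198 220 224 224 225 223 224 222 220]
 [ 38  23  29  32  39  31  32  29  33  28  27  20  18  17  21  22  14  23  43  93 166 207 223 221 222 224 226 224 225 221]
 [ 32  25  20  21  13  22  20  23  13  22  20  16  26  33  40  30  15  18  37 103 186 217 221 225 222 225 222 225 225 220]
 [ 51  26  22  15  19  15  17  16  23  21  18  21  27  53  59  46  30  22  34 106 187 222 223 221 223 224 224 224 223 226]
 [124  92  60  35  25  23  17  15  21  24  19  26  47  74  83  89  77  48  59 125 195 218 221 222 221 223 221 226 222 220]
 [193 175 151 113  85  59  36  25  25  22  16  24  51  82  97 133 148 124 122 169 212 220 222 221 215 224 222 223 222 223]
 [219 216 213 197 176 150 109  71  48  29  21  23  53  82  99 137 193 198 195 212 228 227 225 222 220 221 220 223 224 2
[... 2070 characters left out ...]
221 225 221 223 223 220]
 [224 226 223 220 221 218 222 223 216 193 175 167 160 161 163 159 155 152 156 163 190 211 222 225 222 222 223 223 224 223]
 [221 224 220 221 222 221 220 221 220 219 213 201 188 183 184 181 182 186 197 209 217 222 224 221 219 223 220 222 225 224]
 [224 226 221 223 225 224 216 222 220 225 222 221 215 215 213 216 219 215 220 225 224 224 224 223 221 225 221 225 223 224]
 [222 225 225 221 223 223 223 218 223 222 225 221 221 219 221 220 221 224 222 223 222 223 226 223 221 221 222 223 221 223]
 [222 224 223 221 223 223 222 223 222 222 219 220 222 226 222 223 221 222 221 221 224 223 224 225 223 223 222 223 222 224]]
3 [225.6 227.6] [247.1 247.9]
8 [225.5 226.7] [247.1 247. ]
```

Request:
send_rows:
  rows:
    - {"rot":[0,0,0],"delta_pos":[-0.002,0.002,0.1],"hand":255}
    - {"rot":[0,0,0],"delta_pos":[-0.002,0.002,0.14],"hand":255}
    - {"rot":[0,0,0],"delta_pos":[-0.002,0.002,0.148],"hand":255}
    - {"rot":[0,0,0],"delta_pos":[-0.002,0.002,0.148],"hand":255}

```text
t: 29.8
ee_pos: [526.5, 97.0, 26.6]
tcp_rot: [-3.142, -0.001, 3.137]
force: [-0.3, 0.1, 0.1]
finger_gap: -0.2
grasp_force: 0.0
```

Request:
send_rows:
  rows:
    - {"rot":[0,0,0],"delta_pos":[0,0,0.008],"hand":255}
    - {"rot":[0,0,0],"delta_pos":[0,0,0.008],"hand":255}

```text
t: 30.0
ee_pos: [527.1, 97.1, 25.2]
tcp_rot: [3.141, 0.001, 3.137]
force: [-0.4, -0.4, -0.2]
finger_gap: -0.1
grasp_force: 0.0
```

Request:
send_rows:
  rows:
    - {"rot":[0,0,0],"delta_pos":[0,0,0.008],"hand":255}
    - {"rot":[0,0,0],"delta_pos":[0,0,0.012],"hand":255}
    - {"rot":[0,0,0],"delta_pos":[0,0,0.012],"hand":255}
    - {"rot":[0,0,0],"delta_pos":[0,0,0.012],"hand":255}

```text
t: 30.4
ee_pos: [527.3, 97.1, 23.0]
tcp_rot: [3.141, 0.002, 3.137]
force: [-2.5, -0.6, 12.2]
finger_gap: -0.1
grasp_force: 6.0
```

Request:
send_rows:
  rows:
    - {"rot":[0,0,0],"delta_pos":[0,0,0.005],"hand":255}
    - {"rot":[0,0,0],"delta_pos":[0,0,0.005],"hand":255}
    - {"rot":[0,0,0],"delta_pos":[0,0,0.005],"hand":255}

```text
t: 30.7
ee_pos: [527.3, 97.1, 22.9]
tcp_rot: [3.141, 0.002, 3.137]
force: [-6.8, -1.4, 25.5]
finger_gap: 0.0
grasp_force: 13.3
```

Request:
send_rows:
  rows:
    - {"rot":[0,0,0],"delta_pos":[0,0,-0.1],"hand":255}
    - {"rot":[0,0,0],"delta_pos":[0,0,-0.3],"hand":0}
    - {"rot":[0,0,0],"delta_pos":[0,-0.2,-0.5],"hand":0}
    - {"rot":[0,0,0],"delta_pos":[0,-0.4,-0.6],"hand":0}
    - {"rot":[0,0,0],"delta_pos":[0,-0.6,-0.6],"hand":0}
    - {"rot":[0,0,0],"delta_pos":[0,-0.8,-0.6],"hand":0}
    - {"rot":[0,0,0],"delta_pos":[0,-0.8,-0.6],"hand":0}

```text
t: 31.4
ee_pos: [525.8, -106.4, 171.5]
tcp_rot: [-3.141, 0.002, 3.134]
force: [0.4, 0.7, -1.0]
finger_gap: 84.7
grasp_force: 0.0
```

Run:
```python
from h import *
import sys; np.set_printoptions(linewidth=220,threshold=sys.maxsize)
o=bot.get_obs(); print(o['ee_pos'],o['qpos'].round(2)); e=snap('top','t16')
print(e['img'][187:216,205:235].mean(2).astype(int))
th=np.linspace(0,2*np.pi,721)
p=np.vstack([proj(e,np.c_[527+30.5*np.cos(th),97+30.5*np.sin(th),0*th+zz]) for zz in(3,15)]); print(p.min(0),p.max(0))
# target magnifier grasp
az=np.deg2rad(-86); a=np.deg2rad(50); hd=np.array([np.cos(az)*np.cos(a),np.sin(az)*np.cos(a),np.sin(a)])
n=np.array([-np.cos(az)*np.sin(a),-np.sin(az)*np.sin(a),np.cos(a)]); x=np.cross(hd,n)*-1
print('hd',hd,'n',n,'x',x)
```

```text
[ 525.82065401 -106.39113483  171.52938215] [-0.2   0.29 -0.12  1.16 -0.   -0.19]
[[154 153 154 153 155 153 155 149 152 148 153 151 153 153 153 152 151 154 154 154 153 149 156 154 154 152 152 154 152 154]
 [154 156 154 156 155 153 155 155 151 149 150 153 154 156 153 151 152 154 157 155 152 151 154 152 156 153 151 154 154 152]
 [152 153 157 156 154 154 156 152 154 152 152 155 154 154 149 154 154 155 152 151 154 154 152 151 152 151 150 154 153 154]
 [153 152 157 155 152 151 154 154 155 153 153 153 156 155 153 151 154 154 154 152 151 153 156 155 153 153 152 151 154 152]
 [151 153 154 155 154 157 154 153 151 152 153 156 154 152 141 150 149 153 155 149 150 150 154 155 154 152 152 152 156 154]
 [154 154 153 156 152 151 154 151 155 151 155 140 161 164 167 169 169 169 170 151 151 151 158 154 152 151 155 154 156 152]
 [155 154 153 155 156 154 150 153 153 143 163 173 174 185 177 180 179 182 178 173 166 157 156 154 150 154 153 155 153 149]
 [153 155 153 153 153 152 152 152 168 164 178 177 185 184 191 190 184 190 185 184 183 176 159 154 153 156 153 152 152 155]
 [155 152 155 153 154 154 151 157 
[... 2010 characters left out ...]
4 174 162 134 146 153 155 152 153 154 154 154]
 [156 155 151 152 154 152 150 151 151 150 155 151 153 181 173 176 163 160 158 141 153 146 152 150 153 153 155 151 154 154]
 [155 158 148 155 152 153 152 151 154 151 155 150 150 161 143 161 153 157 151 149 156 150 153 152 155 153 150 151 151 152]
 [154 152 151 151 153 152 152 150 151 153 158 154 152 151 149 151 152 153 151 154 160 156 151 152 154 153 156 155 152 157]
 [157 153 151 151 150 154 151 152 154 155 151 153 155 151 157 149 152 154 152 151 158 152 150 152 156 157 152 153 154 154]]
[209.3 190.4] [230.9 211.8]
hd [ 0.0448386  -0.64122181  0.76604444] n [-0.05343656  0.7641784   0.64278761] x [ 9.97564050e-01  6.97564737e-02 -6.93889390e-18]
```

Run:
```python
from h import *
from scipy.optimize import least_squares
T=dict(np.load('pics/t16.npz'));S=dict(np.load('pics/s15.npz'))
def ends(c,box,thr):
    x0,y0,x1,y1=box; g=c['img'][y0:y1,x0:x1].mean(2); m=(g<thr).astype(np.uint8)
    n,l,st,ce=cv2.connectedComponentsWithStats(m); k=1+np.argmax(st[1:,4]); ys,xs=np.nonzero(l==k)
    p=np.c_[xs+x0,ys+y0].astype(float); mu=p.mean(0); u=np.linalg.svd(p-mu,full_matrices=False)[2][0]; t=(p-mu)@u
    return p,mu,u,t,st[k,4]
T=dict(np.load('pics/top0.npz'));S=dict(np.load('pics/scene0.npz'))
for c,box in((T,(353,185,392,205)),(S,(305,110,330,150))):
    p,mu,u,t,k=ends(c,box,80); print(k,mu,u,'ends',mu+u*(t.min()-.5),mu+u*(t.max()+.5))
g=T['img'].mean(2).astype(int);np.set_printoptions(linewidth=220)
print(g[188:202,343:393]); print(S['img'].mean(2).astype(int)[112:152,302:328])
```

```text
205 [368.84878049 195.3804878 ] [-0.99370162  0.11205847] ends [385.22505399 193.5337563 ] [352.29912153 197.24677176]
249 [316.6184739  126.71485944] [-0.32477953  0.94578975] ends [321.25417988 113.21523033] [310.14125169 145.57716385]
[[ 35  41  52  86 116 119 117  99 109 128 129 125 128 126 124 123 122 126 127 125 126 125 125 126 127 124 124 126 125 125 125 127 126 124 126 123 125 125 125 126 125 126 122 122 122 123 123 123 125 122]
 [ 75  45  35  48  95 117 115  84  99 124 125 126 126 126 122 125 123 124 125 126 126 126 125 128 124 123 128 124 123 126 124 127 125 125 125 125 124 127 126 122 128 127 126 123 125 125 122 126 122 126]
 [116  94  37  32  56  91 109  80  98 124 127 126 123 122 125 122 123 124 127 127 127 125 125 125 125 128 126 128 126 127 125 126 127 123 127 125 124 123 124 112 105 104 118 122 125 122 124 120 121 124]
 [125 112  53  35  36  61  92  87  98 127 124 126 127 126 127 125 128 125 124 126 124 123 124 124 126 123 123 126 128 129 126 117  98  90  86  79  81  74  70  64  60  60  87 112 121 125 124 124 127 124]
 [127 121 105  57  33  46  80  96  99 127 125 125 
[... 1472 characters left out ...]
 107 110 107 114 112 112 114 122 121 124 126 126 121 122 123 125 120 123 122 124 121 122 124 125 123]
 [125 129 126 127 112  37  43  52  70  80  85  66  67  83  89 106 110 111 111 113 114 112 116 119 126 127 126 127 124 126 123 124 124 127 126 129 123 126 124 123 122 125 121 123 122 121 125 125 124 125]
 [125 126 127 126 109  36  37  46  76  96 120 114 114 116 121 124 126 125 126 121 125 125 128 126 126 127 126 128 126 125 125 123 126 126 126 124 125 128 123 123 127 123 124 124 120 127 125 122 124 124]]
[[186 184 186 ... 153 146 125]
 [183 181 185 ... 144 153 157]
 [183 184 181 ... 120 139 159]
 ...
 [109 110 100 ... 187 183 185]
 [172 168 155 ... 185 184 183]
 [198 197 194 ... 182 183 184]]
```

Run:
```python
from h import *
from scipy.optimize import least_squares
T=dict(np.load('pics/top0.npz'));S=dict(np.load('pics/scene0.npz'))
k=np.deg2rad(50)
def pt(q,s): x,y,az=q[:3]; return np.array([x+s*np.cos(k)*np.cos(az),y+s*np.cos(k)*np.sin(az),54+s*np.sin(k)])
obs=[(T,48,(352.5,197.3)),(T,141,(385.4,193.5)),(S,48,(310.1,145.6)),(S,141,(321.3,113.2))]
def res(q,use): return np.concatenate([proj(c,pt(q,s))[0]-p for c,s,p in use])
for use in (obs[:2],obs[2:],obs):
    r=least_squares(res,[531,-233,-1.5],args=(use,),x_scale=[1,1,.01],diff_step=1e-3); print(r.x.round(3),r.fun.round(1))
q=r.x; g=pt(q,85); az=q[2]
hd=(pt(q,1)-pt(q,0)); n=np.array([-np.cos(az)*np.sin(k),-np.sin(az)*np.sin(k),np.cos(k)])
tz=-n; ty=np.cross(hd,n); ty*=np.sign(ty[0]); Rt=R.from_matrix(np.c_[np.cross(ty,tz),ty,tz])
print('grip',g,'R rpy',Rt.as_euler('xyz')); tcp=g+tz*11
np.savez('mag.npz',q=q,g=g,hd=hd,n=n,R=Rt.as_matrix())
print('tcp',tcp,'pre',tcp+n*90); go(tcp+n*90,Rt); print(pose()[0])
```

```text
[ 532.858 -233.583   -1.499] [ 0.6  0.  -0.6  0. ]
[ 533.691 -243.14    -1.432] [ 0.1 -1.9 -0.1  1.9]
[ 534.312 -235.939   -1.504] [ 1.5 -0.5  0.3 -0.3 -0.8 -0.4  0.3  3.8]
grip [ 537.97470526 -290.45348657  119.11377767] R rpy [-3.14159265  0.87266463  1.6378843 ]
tcp [ 538.53959739 -298.8610196   112.04311396] pre [ 533.91775267 -230.072113    169.89399883]
delta_pos [-0.0363, -0.4879, 0.0068] rot [0.4129, -0.4439, 0.886] rows>= 11.2
[ 525.88486311 -108.01352719  171.33503045]
```

Request:
send_rows:
  rows:
    - {"rot":[0.413,-0.444,0.886],"delta_pos":[0,-0.2,-0.2],"hand":0}
    - {"rot":[0.413,-0.444,0.886],"delta_pos":[0,-0.2,-0.2],"hand":0}
    - {"rot":[0.413,-0.444,0.886],"delta_pos":[0,-0.2,-0.2],"hand":0}
    - {"rot":[0.413,-0.444,0.886],"delta_pos":[0,-0.2,-0.2],"hand":0}
    - {"rot":[0.413,-0.444,0.886],"delta_pos":[0,-0.2,-0.2],"hand":0}
    - {"rot":[0.413,-0.444,0.886],"delta_pos":[0,-0.2,-0.2],"hand":0}
    - {"rot":[0.413,-0.444,0.886],"delta_pos":[0,-0.2,-0.2],"hand":0}
    - {"rot":[0.413,-0.444,0.886],"delta_pos":[0,-0.2,-0.2],"hand":0}
    - {"rot":[0.413,-0.444,0.886],"delta_pos":[0,-0.2,-0.2],"hand":0}
    - {"rot":[0.413,-0.444,0.886],"delta_pos":[0,-0.2,-0.2],"hand":0}

```text
t: 32.45
ee_pos: [525.3, -152.5, 221.2]
tcp_rot: [-3.052, 0.79, 1.858]
force: [-0.9, 0.1, -0.9]
finger_gap: 85.0
grasp_force: 0.0
```

Run:
```python
from h import *
m=np.load('mag.npz'); Rt=R.from_matrix(m['R']); g=np.array([537,-289.3,119.1]); n=m['n']
print(bot.get_obs()['qpos'].round(2),pose()[0]); go(g-11*n+80*n,Rt)
```

```text
[ 0.12  0.24 -0.3   0.99 -0.79  1.42] [ 525.32284317 -152.48569165  221.16412903]
delta_pos [-0.0697, -0.0283, 0.4022] rot [0.0468, -0.0484, 0.0965] rows>= 2.0
```

Request:
send_rows:
  rows:
    - {"rot":[0.047,-0.048,0.096],"delta_pos":[-0.07,-0.028,0.15],"hand":0}
    - {"rot":[0.047,-0.048,0.096],"delta_pos":[-0.07,-0.028,0.3],"hand":0}
    - {"rot":[0.047,-0.048,0.096],"delta_pos":[-0.07,-0.028,0.4],"hand":0}
    - {"rot":[0.047,-0.048,0.096],"delta_pos":[-0.07,-0.028,0.4],"hand":0}
    - {"rot":[0.047,-0.048,0.096],"delta_pos":[-0.07,-0.028,0.4],"hand":0}

```text
t: 32.95
ee_pos: [533.3, -236.4, 163.1]
tcp_rot: [-3.133, 0.869, 1.648]
force: [-0.0, 0.6, 1.1]
finger_gap: 85.6
grasp_force: 0.0
```

Run:
```python
from h import *
m=np.load('mag.npz'); Rt=R.from_matrix(m['R']); g=np.array([537,-289.3,119.1]); n=m['n']
print(bot.get_obs()['qpos'].round(2),pose()[0],bot.get_obs()['tcp_rot']); go(g-11*n,Rt)
S=snap('scene','s17'); 
# finger/handle check: project handle points and tcp
print(proj(S,[g,g+m['hd']*40,g-m['hd']*37,pose()[0]]))
np.set_printoptions(linewidth=250,threshold=99999)
print(S['img'].mean(2).astype(int)[105:165:2,292:340:2])
```

```text
[-0.02  0.34 -0.38  0.76 -0.87  1.44] [ 533.3282625  -236.42621815  163.05099484] [-3.13251667  0.86904727  1.64799741]
delta_pos [-0.0028, 0.0009, 0.3194] rot [-0.0009, -0.0023, 0.0042] rows>= 1.6
[[314.2 134.5]
 [319.5 122.3]
 [309.4 145.5]
 [306.3 133.6]]
[[ 68 181 216 214 215 212 213 212 214 208 167  99  66  57  51  53  56  54  50  56  50  51  52  48]
 [184 214 213 214 210 212 212 214 214 213 212 206 185 120  61  52  56  53  53  57  53  51  53  39]
 [207 208 209 211 214 215 214 211 214 214 210 210 212 207 181 116  63  53  54  52  52  52  52  47]
 [198 207 186 201 214 212 212 211 212 205 189 179 169 179 188 189 171 117  66  53  51  51  53  50]
 [184 207 164 211 212 210 214 204 178 147 114 105  99 105 107 117 149 176 179 126  70  52  52  55]
 [192 180 169 213 215 210 208 184 127  79  78  78  77  78  88  82  96 135 182 204 186 122  67  50]
 [180 123 176 216 213 212 203 164  85  83 109 139 146 117  83 106  80  86 149 185 211 211 188 135]
 [ 62  49 154 204 214 214 189 160 107 189 210 211 217 147  33  50  84  80 106 167 206 214 216 216]
 [ 42  28  30  94 200 215 165 148 181 213 214 211
[... 1429 characters left out ...]
4 215]
 [210 199 120 191 221 226 225 214 144 104 195 209 212 214 210 214 213 212 207 211 217 215 211 215]
 [204 123 195 225 226 225 227 229 226 164  99 210 220 212 215 213 212 212 213 216 209 211 213 213]
 [162 184 223 223 225 228 228 226 227 223 117 181 221 219 214 218 217 214 214 213 213 212 212 212]
 [114 217 222 225 224 225 227 227 226 229 174 115 219 219 205 213 212 216 216 211 214 210 214 212]
 [185 218 219 223 224 222 225 225 224 225 184  90 218 217 191 210 215 213 216 210 213 212 210 212]
 [224 225 220 221 221 223 223 223 225 225 187  90 218 201 188 216 215 215 215 213 213 211 211 214]
 [224 222 224 226 220 220 220 223 223 226 158 114 217 177 192 216 213 214 213 213 213 211 211 212]]
```

Request:
send_rows:
  rows:
    - {"rot":[0,0,0],"delta_pos":[-0.003,0,0.1],"hand":0}
    - {"rot":[0,0,0],"delta_pos":[-0.003,0,0.2],"hand":0}
    - {"rot":[0,0,0],"delta_pos":[-0.003,0,0.28],"hand":0}
    - {"rot":[0,0,0],"delta_pos":[-0.003,0,0.315],"hand":0}
    - {"rot":[0,0,0],"delta_pos":[-0.003,0,0.315],"hand":0}
    - {"rot":[0,0,0],"delta_pos":[-0.003,0,0.315],"hand":0}

```text
t: 33.6
ee_pos: [538.2, -296.4, 113.7]
tcp_rot: [-3.135, 0.869, 1.647]
force: [-0.1, 0.7, 0.2]
finger_gap: 85.1
grasp_force: 0.0
```

Request:
send_rows:
  rows:
    - {"rot":[0,0,0],"delta_pos":[0,0,0],"hand":80}
    - {"rot":[0,0,0],"delta_pos":[0,0,0],"hand":120}
    - {"rot":[0,0,0],"delta_pos":[0,0,0],"hand":160}
    - {"rot":[0,0,0],"delta_pos":[0,0,0],"hand":190}
    - {"rot":[0,0,0],"delta_pos":[0,0,0],"hand":200}
    - {"rot":[0,0,0],"delta_pos":[0,0,0],"hand":205}
    - {"rot":[0,0,0],"delta_pos":[0,0,0],"hand":205}
    - {"rot":[0,0,0],"delta_pos":[0,0,0],"hand":205}

```text
t: 34.4
ee_pos: [537.7, -297.0, 112.7]
tcp_rot: [-3.133, 0.869, 1.648]
force: [-0.2, -0.1, 0.2]
finger_gap: 17.0
grasp_force: 0.0
```

Request:
send_rows:
  rows:
    - {"rot":[0,0,0],"delta_pos":[0,0,0],"hand":215}
    - {"rot":[0,0,0],"delta_pos":[0,0,0],"hand":255}
    - {"rot":[0,0,0],"delta_pos":[0,0,0],"hand":255}
    - {"rot":[0,0,0],"delta_pos":[0,0,0],"hand":255}
    - {"rot":[0,0,0],"delta_pos":[0,0,0],"hand":255}

```text
t: 34.9
ee_pos: [537.7, -297.0, 112.8]
tcp_rot: [-3.133, 0.869, 1.648]
force: [0.3, 1.0, 0.1]
finger_gap: 14.7
grasp_force: 58.4
```

Run:
```python
from h import *
m=np.load('mag.npz'); p,r=pose(); print(p,bot.get_obs()['tcp_rot'],'hd in tool',r.inv().apply(m['hd']))
```

```text
[ 537.74880331 -297.03167374  112.78302741] [-3.13347742  0.86929368  1.64790445] hd in tool [-0.99997349 -0.00646806 -0.00334321]
```

Gripped. Draw along the handle (tool −x) by 80 mm.

Request:
send_rows:
  rows:
    - {"rot":[0,0,0],"delta_pos":[-0.04,0,0],"hand":255}
    - {"rot":[0,0,0],"delta_pos":[-0.1,0,0],"hand":255}
    - {"rot":[0,0,0],"delta_pos":[-0.16,0,0],"hand":255}
    - {"rot":[0,0,0],"delta_pos":[-0.22,0,0],"hand":255}

```text
t: 35.3
ee_pos: [540.6, -333.6, 156.4]
tcp_rot: [-3.135, 0.87, 1.646]
force: [0.3, -0.1, -1.5]
finger_gap: 14.6
grasp_force: 58.4
```

Request:
send_rows:
  rows:
    - {"rot":[0,0,0],"delta_pos":[-0.1,0,0],"hand":255}
    - {"rot":[0,0,0],"delta_pos":[-0.14,0,0],"hand":255}
    - {"rot":[0,0,0],"delta_pos":[-0.14,0,0],"hand":255}
    - {"rot":[0,0,0],"delta_pos":[-0.14,0,0],"hand":255}

```text
t: 35.7
ee_pos: [541.7, -355.0, 181.2]
tcp_rot: [-3.133, 0.869, 1.648]
force: [0.1, 0.4, -1.4]
finger_gap: 14.4
grasp_force: 58.4
```

Run:
```python
from h import *
m=np.load('mag.npz'); p,r=pose(); g=p-r.apply([0,0,11]); L=g+r.apply([85,0,0])
print(p,bot.get_obs()['tcp_rot'],'lens',L, bot.get_obs()['qpos'].round(2))
# final: tool down, lens (526.7,97,86): tool x direction horizontal; choose yaw 1.5708 -> tool x=+Y
go([p[0],p[1]+60,p[2]+40],down(1.5708)); go([526.7,12,75],down(1.5708))
S=snap('scene','s18'); T=snap('top','t18'); print(proj(S,L),proj(T,L))
```

```text
[ 541.73390111 -354.9680605   181.24704677] [-3.13313023  0.86885279  1.64764778] lens [ 536.96803601 -291.86377699  123.44448685] [-0.24  0.31 -0.38  0.54 -0.82  1.11]
delta_pos [0.0323, 0.016, -0.2862] rot [0.0162, 0.553, 0.0435] rows>= 5.8
delta_pos [1.2725, 0.0456, -0.8471] rot [0.0162, 0.553, 0.0435] rows>= 7.6
[[314.8 133. ]] [[367.1 195.7]]
```

Request:
send_rows:
  rows:
    - {"rot":[0.016,0.553,0.044],"delta_pos":[0.032,0.016,-0.286],"hand":255}
    - {"rot":[0.016,0.553,0.044],"delta_pos":[0.032,0.016,-0.286],"hand":255}
    - {"rot":[0.016,0.553,0.044],"delta_pos":[0.032,0.016,-0.286],"hand":255}
    - {"rot":[0.016,0.553,0.044],"delta_pos":[0.032,0.016,-0.286],"hand":255}
    - {"rot":[0.016,0.553,0.044],"delta_pos":[0.032,0.016,-0.286],"hand":255}
    - {"rot":[0.016,0.553,0.044],"delta_pos":[0.032,0.016,-0.286],"hand":255}
    - {"rot":[0.016,0.553,0.044],"delta_pos":[0.032,0.016,-0.286],"hand":255}
    - {"rot":[0.016,0.553,0.044],"delta_pos":[0.032,0.016,-0.286],"hand":255}

```text
t: 36.6
ee_pos: [541.9, -295.7, 220.0]
tcp_rot: [-3.14, 0.002, 1.57]
force: [-0.6, 0.8, -1.0]
finger_gap: 14.4
grasp_force: 58.7
```

Run:
```python
from h import *
p,r=pose(); print(p,bot.get_obs()['tcp_rot'],bot.get_obs()['qpos'].round(2)); go([526.7,12,220],down(1.5708)); go([526.7,12,75],down(1.5708))
```

```text
[ 541.86962711 -295.67317946  219.99524414] [-3.14012621e+00  1.53542646e-03  1.56962729e+00] [-0.5   0.41  0.18  1.35 -0.    1.07]
delta_pos [1.2306, -0.0621, -0.0018] rot [-0.0009, 0.001, -0.0007] rows>= 6.2
delta_pos [1.2315, -0.0613, 0.5782] rot [-0.0009, 0.001, -0.0007] rows>= 6.8
```

Request:
send_rows:
  rows:
    - {"rot":[0,0,0],"delta_pos":[0.15,-0.01,0],"hand":255}
    - {"rot":[0,0,0],"delta_pos":[0.3,-0.02,0],"hand":255}
    - {"rot":[0,0,0],"delta_pos":[0.45,-0.03,0],"hand":255}
    - {"rot":[0,0,0],"delta_pos":[0.6,-0.04,0],"hand":255}
    - {"rot":[0,0,0],"delta_pos":[0.75,-0.05,0],"hand":255}
    - {"rot":[0,0,0],"delta_pos":[0.85,-0.06,0],"hand":255}
    - {"rot":[0,0,0],"delta_pos":[0.95,-0.06,0],"hand":255}
    - {"rot":[0,0,0],"delta_pos":[1,-0.06,0],"hand":255}
    - {"rot":[0,0,0],"delta_pos":[1,-0.06,0],"hand":255}

```text
t: 37.5
ee_pos: [526.7, -43.0, 221.3]
tcp_rot: [3.141, 0.002, 1.575]
force: [-0.2, -0.0, -1.2]
finger_gap: 15.1
grasp_force: 58.7
```

Request:
send_rows:
  rows:
    - {"rot":[0,0,0],"delta_pos":[0.1,0,0.1],"hand":255}
    - {"rot":[0,0,0],"delta_pos":[0.2,0,0.2],"hand":255}
    - {"rot":[0,0,0],"delta_pos":[0.23,0,0.3],"hand":255}
    - {"rot":[0,0,0],"delta_pos":[0.23,0,0.4],"hand":255}
    - {"rot":[0,0,0],"delta_pos":[0.23,0,0.48],"hand":255}
    - {"rot":[0,0,0],"delta_pos":[0.23,0,0.52],"hand":255}
    - {"rot":[0,0,0],"delta_pos":[0.23,0,0.52],"hand":255}
    - {"rot":[0,0,0],"delta_pos":[0.23,0,0.52],"hand":255}

```text
t: 38.3
ee_pos: [527.7, 12.0, 92.0]
tcp_rot: [3.14, 0.001, 1.57]
force: [0.4, -0.4, -0.1]
finger_gap: 14.4
grasp_force: 58.8
```

Run:
```python
from h import *
p,r=pose(); print(p,bot.get_obs()['tcp_rot'])
S=snap('scene','s19'); T=snap('top','t19'); np.set_printoptions(linewidth=250,threshold=99999)
L=p-r.apply([0,0,11])+r.apply([85,0,0]); print(L,proj(S,L),proj(T,L))
th=np.linspace(0,2*np.pi,361)
for c in(S,T):
  for rr in(38,): q=proj(c,np.c_[L[0]+rr*np.cos(th),L[1]+rr*np.sin(th),0*th+L[2]]); print(q.min(0),q.max(0))
t=proj(T,L)[0].astype(int); s=proj(S,L)[0].astype(int)
print(t-18);print(T['img'].mean(2).astype(int)[t[1]-18:t[1]+19,t[0]-18:t[0]+19]); print(s-18);print(S['img'].mean(2).astype(int)[s[1]-18:s[1]+19,s[0]-18:s[0]+19])
```

```text
[527.72102838  12.0286011   91.97521933] [3.14004408e+00 7.42726885e-04 1.57032168e+00]
[527.74434323  97.03674615 102.91207132] [[234.7 218.2]] [[217.  198.5]]
[220.5 206.9] [248.8 229.9]
[202.4 184.1] [231.5 213.1]
[199 180]
[[140 140 144 145 143 143 142 109  53  61  61  60  65  63  57  58  61  56  59  57  57  56  56  39  31  42  62  65  68  66  66  69  65  70  66  65  63]
 [144 143 145 144 143 144 142 112  51  59  60  58  60  62  58  56  59  59  60  55  58  60  61  38  31  38  61  66  65  65  63  64  63  66  61  63  62]
 [143 143 147 143 143 145 142 108  53  57  58  64  62  62  58  61  58  62  59  59  59  54  57  42  37  52  57  58  60  55  55  57  59  57  58  59  59]
 [141 141 143 144 144 143 146 105  51  56  60  59  59  61  60  57  59  58  57  57  56  57  54  38  57  57  58  56  52  62  56  58  53  55  60  58  55]
 [139 142 142 145 143 143 143 106  51  59  60  61  58  60  56  60  59  61  59  60  57  56  52  41  65  63  56  58  54  55  59  57  60  52  57  57  59]
 [147 146 145 145 144 140 141 110  51  61  58  60  61  58  61  60  62  60  58  58  57  59  55  39  59  61  60  57  55 
[... 9612 characters left out ...]
24 219 208 207 206 216 224 230 233 233 231 228 225 224 225 224 225 226 223 220 219 218 216 220]
 [217 217 217 219 218 219 217 220 216 215 220 221 226 225 223 222 228 235 235 238 239 238 238 237 235 234 229 227 224 226 224 221 220 219 218 217 214]
 [215 219 218 217 217 221 219 221 219 218 213 225 227 225 226 231 235 237 237 236 240 237 238 237 237 238 235 231 229 227 224 218 217 216 219 217 218]
 [219 217 218 216 217 215 214 217 220 219 214 223 225 230 233 237 235 238 236 237 237 238 238 237 237 236 238 236 233 229 222 218 215 220 220 221 217]
 [219 219 218 220 218 214 219 218 218 220 215 222 227 230 235 236 238 238 235 235 238 236 236 236 235 236 236 235 234 231 226 217 217 216 219 221 218]]
```

Request:
send_rows:
  rows:
    - {"rot":[0,0,0],"delta_pos":[0,0,0.03],"hand":255}
    - {"rot":[0,0,0],"delta_pos":[0,0,0.06],"hand":255}
    - {"rot":[0,0,0],"delta_pos":[0,0,0.068],"hand":255}
    - {"rot":[0,0,0],"delta_pos":[0,0,0.068],"hand":255}
    - {"rot":[0,0,0],"delta_pos":[0,0,0.068],"hand":255}
    - {"rot":[0,0,0],"delta_pos":[0,0,0.068],"hand":255}
    - {"rot":[0,0,0],"delta_pos":[0,0,0.068],"hand":255}
    - {"rot":[0,0,0],"delta_pos":[0,0,0.068],"hand":255}
    - {"rot":[0,0,0],"delta_pos":[0,0,0.068],"hand":255}
    - {"rot":[0,0,0],"delta_pos":[0,0,0.068],"hand":255}

```text
t: 39.4
ee_pos: [527.4, 12.4, 74.4]
tcp_rot: [3.141, 0.0, 1.571]
force: [0.6, -0.1, -1.1]
finger_gap: 14.4
grasp_force: 58.8
```

Run:
```python
from h import *
o=bot.get_obs(); print(o['ee_pos'],o['tcp_rot'],o['force'],abs(o['joint_vel']).max())
print(bot.sign_off())
```

```text
[527.38587249  12.42886884  74.4370415 ] [3.14058120e+00 4.00923685e-04 1.57072045e+00] [ 0.63279616 -0.14835417 -1.13151415] 0.0020259347155925315
the job is handed in; nothing more can be done
None
```

I handed the job in at 39.4 s; no verdict came back. By my readings the lid is pressed home and concentric on the dish, and the magnifier is held level and still over the lid, about 70 mm above it. The first lid placement missed, and recovering it left the dish about 9 mm from its start; nothing else was touched that I could tell, though I took no last look at the flask, bottles and timer.

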